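# Read in a batch of sample bottles and load the tray

## Robot

A 6-joint arm with a two-finger parallel gripper is mounted at the origin on the work surface. World frame = base frame: x ahead of the robot, y to its left, z up, the work surface at z = 0. Lengths are in mm, angles in rad, forces in N, time in s.
With the tool pointing down it reaches from about 375 to 975 mm from the base axis. Payload 3.8 kg.
Tool frame: the origin (TCP) lies midway between the tips of the shut fingers; the grasp point (between the pads) lies 19 mm behind it; z points along the fingers, y is the line along which they close (so a half turn about z gives the same grasp; the last joint's range is limited). The gripper opens to 88 mm and grips with 3 to 60 N. Pads are 18 mm wide; open, the fingers measure 123 mm over their backs; the gripper's body (75 mm by 187 mm) begins 45 mm behind the grasp point.
Start: joints at [1.125, 0.264, 1.604, -0, 1.274, -0.037], TCP at [268.315, 619.375, 238.706] pointing down, gripper open.
Joint ranges: [-2.63, 2.63], [-0.94, 2.18], [0.31, 2.57], [-1.31, 4.45], [0, 2.66], [-2.55, 2.55]. Speed limits (rad/s): [2.57, 2.57, 3.14, 3.14, 3.14, 3.14].

## Interface

Orientations are given as a unit quaternion [x, y, z, w].
In Python, from plant import ctrl gives the robot as it stands.
- The arm moves only by the tool apply_moves, never from a script. Its argument "increments" is a list of rows, each an object with "grip": the opening, from 0 (shut) to 1 (fully open); "xyz": the shift along the tool's x, y, z in m, a list of three; "rot": the turn, a rotation vector about the tool's x, y, z in rad, a list of three. In form: [{"grip": grip, "xyz": [tx, ty, tz], "rot": [ax, ay, az]}, ...]. A call has 1 to 20 rows; each row shifts and turns the commanded pose from where the row before left it, along the tool's axes as they then stand; what a row does not reach is not made up. A row lasts 1/12 s, in which the tool goes at most 41.7 mm and 7.16 degrees, less where a joint would pass 70% of its speed; a pose out of reach is approached as far as the arm can. A call with a gripper value outside its range is refused whole. The fingers move at their own pace and stop on an object; "newtons" is the grip in N (left out, the last holds). Time passes only in rows, so rows that do not move let the fingers close. It gives the time, the measured TCP pose, the force, the opening and the grip force at its end, in the units of the state.
- ctrl.observe(): the state, without advancing time (a new reading comes with each control period).
- ctrl.read_camera(name): name is "scene" or "top"; returns a dict with "pixels" (480x640x3 uint8, red, green, blue), "range_z" (480x640 float32, mm along the optical axis (not along the pixel's ray), 0 where there is no reading), "mtx" (3x3 intrinsics, pixels), "extrinsics" (4x4, takes a point from world to camera coordinates). Camera axes: x right, y up, looking along -z (the intrinsics and any distortion apply to the point x, -y, -z); pixel columns grow to the right and rows downward; lengths in mm; the calibration is good to about 2 mm. A picture is of the moment at which its call begins.
- ctrl.finish_job(): hands the job in; it is judged then, once.
The state is a dict: "time": time; "joint_positions": joint angles; "qd": joint speeds; "effort": joint torques, N m; "eef_pos": TCP position; "orientation": TCP orientation; "ft_force": force on the tool from outside, world axes, zero at the start; "wrist_torque": the same for the moment, N m; "gripper_width": finger opening in mm; "grip_force": force on a finger pad.
Only numpy, scipy, OpenCV 4.12 (cv2) and the standard library are available. Lean on these libraries where they do the work, as an engineer would, in place of code of your own. Each camera call takes 0.05 s, during which the arm holds its last target. There are 200 camera calls.

## Task

Read in the batch: slide the label reader's orange shutter open to its stop, then hold each square sample bottle on the bench (one or two; the white-capped one first if both are there) upright in front of the reader's green window and turn it to show its red, then its yellow, then its blue label, each square to the glass, level with the window's centre and about 25 mm away, still for a second, never touching the reader with the bottle. Every bottle is to end up standing in the tray's white bay, and exactly three of the four cuvette cases lying flat, side by side, in its blue bay, with the spare case left out on the bench. When all that is in place, slide the shutter fully shut; leave the other things on the bench undisturbed.

Things in the scene. Friction and masses are not known exactly. Their poses are not given: they have to be found in the camera images.
- shutter (a joint): the reader's orange shutter: m slid along the reader's -y axis; 0 = shut over the window, 0.090 = fully open, at its end stop; slides with about 1.5 N and stays where it is left
- shutter_grip (a point): point in the shutter's upright orange grip, a block 36 mm along the reader's x, 16 mm along its y (the sliding direction), 18 mm below to 14 mm above this point in height; below it a flat orange plate lies on the reader's top (the plate's top 156 mm above the bench, this point 178 mm)
- reader: label reader, a fixed white box with navy foot, 120 (x) x 230 (y) x 150 mm high; origin at the centre of its underside; its front with the window faces its own -x
- window (a point): centre of the reader's green glass window (58 mm wide, 62 mm high), on the glass, 100 mm above the bench, on the +y half of the front face; axes as the reader's, so -x points straight out of the glass. The shutter plate runs 6 mm in front of the glass, on the -y half when open
- tray: fixed grey tray 290 (x) x 215 (y) mm, floor 5 mm thick, walls 5 mm thick and 28 mm high, origin at the centre of its underside; a wall along its x axis at y = 0 divides it into the white-floored bottle bay (+y side) and the blue-floored case bay (-y side), each 280 x 100 mm inside
- white_bottle: square off-white sample bottle with a square white cap (may be absent): body 56 x 56 x 85 mm, cap 36 x 36 mm from 95 to 125 mm height with sides parallel to the body's, 30 mm square neck between; 0.2 kg; origin at the centre of its underside, z up; red label on its +x side, yellow on +y, blue on -x, the -y side bare; each label's colour also shows as a strip on the shoulder above it
- white_red (a point): centre of the red label of the white-capped bottle, on its surface, 45 mm above the bottle's underside (axes as the bottle's)
- white_yellow (a point): centre of the yellow label of the white-capped bottle, on its surface, 45 mm above the bottle's underside (axes as the bottle's)
- white_blue (a point): centre of the blue label of the white-capped bottle, on its surface, 45 mm above the bottle's underside (axes as the bottle's)
- navy_bottle: square off-white sample bottle with a square navy-blue cap (may be absent): body 56 x 56 x 85 mm, cap 36 x 36 mm from 95 to 125 mm height with sides parallel to the body's, 30 mm square neck between; 0.2 kg; origin at the centre of its underside, z up; red label on its +x side, yellow on +y, blue on -x, the -y side bare; each label's colour also shows as a strip on the shoulder above it
- navy_red (a point): centre of the red label of the navy-blue-capped bottle, on its surface, 45 mm above the bottle's underside (axes as the bottle's)
- navy_yellow (a point): centre of the yellow label of the navy-blue-capped bottle, on its surface, 45 mm above the bottle's underside (axes as the bottle's)
- navy_blue (a point): centre of the blue label of the navy-blue-capped bottle, on its surface, 45 mm above the bottle's underside (axes as the bottle's)
- case1: cuvette case, a closed white box with bright blue lid, 70 (x) x 40 (y) x 35 mm high, 0.09 kg; origin at the centre of its underside; all four are alike
- case2: cuvette case, a closed white box with bright blue lid, 70 (x) x 40 (y) x 35 mm high, 0.09 kg; origin at the centre of its underside; all four are alike
- case3: cuvette case, a closed white box with bright blue lid, 70 (x) x 40 (y) x 35 mm high, 0.09 kg; origin at the centre of its underside; all four are alike
- case4: cuvette case, a closed white box with bright blue lid, 70 (x) x 40 (y) x 35 mm high, 0.09 kg; origin at the centre of its underside; all four are alike
- beaker: bystander: small glass beaker, 60 mm across, 65 mm high; not to be disturbed
- marker: bystander: black and red marker pen, 125 mm, lying; not to be disturbed
- mouse: bystander: black computer mouse 100 x 60 x 32 mm; not to be disturbed
- tip_box: bystander: blue and white pipette tip box 80 x 110 x 47 mm; not to be disturbed
- reagent_jar: bystander: amber jar, 60 mm across, 80 mm high; not to be disturbed
- screwdriver: bystander: small screwdriver, 120 mm, lying; not to be disturbed
- dish: bystander: white dish 100 mm across, 18 mm high; not to be disturbed
Things that resemble listed ones, but are neither listed nor needed, are in the scene too. What is shaped like the case1 but brown or turquoise is not meant.

How it is judged (in metres and radians):
On the way, in this order (a step that is already met when the one before it is completed fails the run):
1. the shutter is slid fully open, to its stop (value of joint shutter above 0.086 m), for 0.2 s.
2. the white-capped bottle's red label is held upright, square and centred before the window, 6 to 45 mm from the glass, still for half a second (x of white_red in the frame of window between -0.045 and -0.006 m and y of white_red in the frame of window between -0.018 and 0.018 m and z of white_red in the frame of window between -0.018 and 0.018 m and angle between the x axis of white_bottle and the x axis of reader, either way round below 0.18 rad and angle between white_bottle's own z axis and vertical below 0.18 rad and linear speed of white_bottle below 0.03 m/s), for 0.5 s.
3. the white-capped bottle's yellow label is held upright, square and centred before the window, 6 to 45 mm from the glass, still for half a second (x of white_yellow in the frame of window between -0.045 and -0.006 m and y of white_yellow in the frame of window between -0.018 and 0.018 m and z of white_yellow in the frame of window between -0.018 and 0.018 m and angle between the y axis of white_bottle and the x axis of reader, either way round below 0.18 rad and angle between white_bottle's own z axis and vertical below 0.18 rad and linear speed of white_bottle below 0.03 m/s), for 0.5 s.
4. the white-capped bottle's blue label is held upright, square and centred before the window, 6 to 45 mm from the glass, still for half a second (x of white_blue in the frame of window between -0.045 and -0.006 m and y of white_blue in the frame of window between -0.018 and 0.018 m and z of white_blue in the frame of window between -0.018 and 0.018 m and angle between the x axis of white_bottle and the x axis of reader, either way round below 0.18 rad and angle between white_bottle's own z axis and vertical below 0.18 rad and linear speed of white_bottle below 0.03 m/s), for 0.5 s.
5. the navy-capped bottle's red label is held upright, square and centred before the window, 6 to 45 mm from the glass, still for half a second (x of navy_red in the frame of window between -0.045 and -0.006 m and y of navy_red in the frame of window between -0.018 and 0.018 m and z of navy_red in the frame of window between -0.018 and 0.018 m and angle between the x axis of navy_bottle and the x axis of reader, either way round below 0.18 rad and angle between navy_bottle's own z axis and vertical below 0.18 rad and linear speed of navy_bottle below 0.03 m/s), for 0.5 s.
6. the navy-capped bottle's yellow label is held upright, square and centred before the window, 6 to 45 mm from the glass, still for half a second (x of navy_yellow in the frame of window between -0.045 and -0.006 m and y of navy_yellow in the frame of window between -0.018 and 0.018 m and z of navy_yellow in the frame of window between -0.018 and 0.018 m and angle between the y axis of navy_bottle and the x axis of reader, either way round below 0.18 rad and angle between navy_bottle's own z axis and vertical below 0.18 rad and linear speed of navy_bottle below 0.03 m/s), for 0.5 s.
7. the navy-capped bottle's blue label is held upright, square and centred before the window, 6 to 45 mm from the glass, still for half a second (x of navy_blue in the frame of window between -0.045 and -0.006 m and y of navy_blue in the frame of window between -0.018 and 0.018 m and z of navy_blue in the frame of window between -0.018 and 0.018 m and angle between the x axis of navy_bottle and the x axis of reader, either way round below 0.18 rad and angle between navy_bottle's own z axis and vertical below 0.18 rad and linear speed of navy_bottle below 0.03 m/s), for 0.5 s.
8. the bottles stand in the white bay, three cases lie flat in the blue bay, the fourth lies outside the tray (x of white_bottle in the frame of tray between -0.14 and 0.14 m and y of white_bottle in the frame of tray between 0 and 0.105 m and z of each of white_bottle, navy_bottle in the frame of tray below 0.015 m and angle between each of white_bottle, navy_bottle's own z axis and vertical below 0.1 rad and linear speed of each of white_bottle, navy_bottle below 0.03 m/s and x of navy_bottle in the frame of tray between -0.14 and 0.14 m and y of navy_bottle in the frame of tray between 0 and 0.105 m and (((x of case1 in the frame of tray below -0.15 m or x of case1 in the frame of tray above 0.15 m or y of case1 in the frame of tray below -0.115 m or y of case1 in the frame of tray above 0.115 m) and height (world z) of case1 below 0.02 m and x of case2 in the frame of tray between -0.14 and 0.14 m and y of case2 in the frame of tray between -0.105 and 0 m and z of each of case2, case3, case4 in the frame of tray below 0.015 m and angle between each of case2, case3, case4's own z axis and vertical below 0.1 rad and linear speed of each of case2, case3, case4 below 0.03 m/s and x of case3 in the frame of tray between -0.14 and 0.14 m and y of case3 in the frame of tray between -0.105 and 0 m and x of case4 in the frame of tray between -0.14 and 0.14 m and y of case4 in the frame of tray between -0.105 and 0 m) or (x of case1 in the frame of tray between -0.14 and 0.14 m and y of case1 in the frame of tray between -0.105 and 0 m and z of each of case1, case3, case4 in the frame of tray below 0.015 m and angle between each of case1, case3, case4's own z axis and vertical below 0.1 rad and linear speed of each of case1, case3, case4 below 0.03 m/s and (x of case2 in the frame of tray below -0.15 m or x of case2 in the frame of tray above 0.15 m or y of case2 in the frame of tray below -0.115 m or y of case2 in the frame of tray above 0.115 m) and height (world z) of case2 below 0.02 m and x of case3 in the frame of tray between -0.14 and 0.14 m and y of case3 in the frame of tray between -0.105 and 0 m and x of case4 in the frame of tray between -0.14 and 0.14 m and y of case4 in the frame of tray between -0.105 and 0 m) or (x of case1 in the frame of tray between -0.14 and 0.14 m and y of case1 in the frame of tray between -0.105 and 0 m and z of each of case1, case2, case4 in the frame of tray below 0.015 m and angle between each of case1, case2, case4's own z axis and vertical below 0.1 rad and linear speed of each of case1, case2, case4 below 0.03 m/s and x of case2 in the frame of tray between -0.14 and 0.14 m and y of case2 in the frame of tray between -0.105 and 0 m and (x of case3 in the frame of tray below -0.15 m or x of case3 in the frame of tray above 0.15 m or y of case3 in the frame of tray below -0.115 m or y of case3 in the frame of tray above 0.115 m) and height (world z) of case3 below 0.02 m and x of case4 in the frame of tray between -0.14 and 0.14 m and y of case4 in the frame of tray between -0.105 and 0 m) or (x of case1 in the frame of tray between -0.14 and 0.14 m and y of case1 in the frame of tray between -0.105 and 0 m and z of each of case1, case2, case3 in the frame of tray below 0.015 m and angle between each of case1, case2, case3's own z axis and vertical below 0.1 rad and linear speed of each of case1, case2, case3 below 0.03 m/s and x of case2 in the frame of tray between -0.14 and 0.14 m and y of case2 in the frame of tray between -0.105 and 0 m and x of case3 in the frame of tray between -0.14 and 0.14 m and y of case3 in the frame of tray between -0.105 and 0 m and (x of case4 in the frame of tray below -0.15 m or x of case4 in the frame of tray above 0.15 m or y of case4 in the frame of tray below -0.115 m or y of case4 in the frame of tray above 0.115 m) and height (world z) of case4 below 0.02 m))), for 0.3 s.
9. the shutter is slid fully shut again (value of joint shutter below 0.005 m), for 0.2 s.
At the end, for the whole second after the job is handed in: every bottle present stands upright on the floor of the white bay (within 0.1 rad), exactly three cases lie flat on the floor of the blue bay, the fourth lies on the bench outside the tray, all at rest, and the shutter is within 6 mm of shut (all of step 8 and value of joint shutter below 0.006 m); the robot touches nothing.
It fails at once if a bystander is moved more than 40 mm (distance of any of beaker, marker, mouse, tip_box, reagent_jar, screwdriver, dish from where it was at the start of the episode above 0.04 m).
It fails at once if a bottle is pressed or knocked against the reader (contact force between any of white_bottle, navy_bottle and reader above 1.5 N).
It fails at once if a bottle is toppled (angle between any of white_bottle, navy_bottle's own z axis and vertical above 0.9 rad).
Of white_bottle, navy_bottle only 1 to 2 are there at a start; the rules pass over those that are not, and their reading is None.
At some moment in a run one of case1, case2, case3, case4 may be knocked a few centimetres aside while the robot is not near it.
It also fails if it takes over 208 s, if anything falls off the work surface, if the arm or the gripper's body presses on something with over 40 N, if the wrist force passes 120 N, or if a joint passes its speed limit or range.

## Working session

There is one attempt and no reset: what is moved stays moved. The work goes in short steps, Python scripts to look and compute and a tool call to move; the robot and the scene stay as the last step left them, time stands still between calls to the robot, and variables do not carry over. Pictures are saved under pics/ and viewed, at most 14 in all, crops included, and the job is handed in when it is done.

Besides the shell and the picture viewer there is one more tool, called after "Request:" in YAML: its name, and indented under it one key for each argument. apply_moves: Moves the arm, as the interface text tells. Its arguments: {"type":"object","properties":{"increments":{"type":"array","items":{"type":"object","properties":{"grip":{"type":"number"},"xyz":{"type":"array","items":{"type":"number"}},"rot":{"type":"array","items":{"type":"number"}}}}},"newtons":{"type":"number"}},"required":["increments"]}

```bash
ls; mkdir -p pics; cat > h.py <<'E'
import numpy as np, cv2
from plant import ctrl
def snap(n,save=None):
    c=ctrl.read_camera(n)
    if save: cv2.imwrite('pics/'+save+'.png',c['pixels'][:,:,::-1])
    return c
def cloud(c):
    K=np.array(c['mtx']);E=np.array(c['extrinsics']);d=c['range_z'].astype(float)
    v,u=np.mgrid[0:480,0:640]
    X=(u-K[0,2])/K[0,0]*d;Y=(v-K[1,2])/K[1,1]*d
    P=np.stack([X,-Y,-d],-1)
    return (P-E[:3,3])@E[:3,:3]
E
python3 - <<'E'
from h import *
for n in('scene','top'):
    c=snap(n,n+'0');print(c.keys(),c['mtx'],np.round(c['extrinsics'],3).tolist())
    P=cloud(c);print(np.round(P[::120,::160].reshape(-1,3)).tolist(), (c['range_z']==0).mean())
print(ctrl.observe())
E
```

```text
pics
dict_keys(['pixels', 'range_z', 'mtx', 'extrinsics']) [[590.11318082   0.         322.11810703]
 [  0.         590.11318082 245.27517096]
 [  0.           0.           1.        ]] [[0.173, 0.985, 0.006, -26.277], [-0.595, 0.099, 0.798, 233.791], [0.785, -0.142, 0.603, -1801.004], [0.0, 0.0, 0.0, 1.0]]
[[-1267.0, -1141.0, 211.0], [-987.0, -459.0, 256.0], [-412.0, 90.0, 382.0], [-916.0, 868.0, 223.0], [-521.0, -1027.0, -4.0], [-430.0, -476.0, -3.0], [69.0, 7.0, 192.0], [-235.0, 631.0, 5.0], [227.0, -847.0, -2.0], [295.0, -445.0, -1.0], [476.0, -62.0, 85.0], [438.0, 358.0, 6.0], [654.0, -744.0, -1.0], [709.0, -428.0, 0.0], [772.0, -113.0, 11.0], [817.0, 206.0, 0.0]] 0.004036458333333334
dict_keys(['pixels', 'range_z', 'mtx', 'extrinsics']) [[540.90429527   0.         309.70929753]
 [  0.         540.90429527 234.09016076]
 [  0.           0.           1.        ]] [[-0.01, -1.0, 0.007, -54.982], [0.98, -0.008, 0.197, -523.182], [-0.197, 0.008, 0.98, -1178.745], [0.0, 0.0, 0.0, 1.0]]
[[1567.0, 1100.0, -585.0], [1569.0, 497.0, -594.0], [1572.0, -114.0, -602.0], [1566.0, -729.0, -598
[... 318 characters left out ...]
ray([ 1.12510839e+00,  2.64681093e-01,  1.60522085e+00, -5.89717691e-05,
        1.27371666e+00, -3.68516568e-02]), 'qd': array([-6.57088152e-04, -1.89027841e-03, -4.09663705e-03,  6.11716882e-04,
       -5.92939667e-05, -1.81080209e-03]), 'effort': array([ 8.24459712e-04, -5.03615355e+01, -3.58074653e+01,  7.31955143e-02,
        2.34779622e-02, -6.06769026e-05]), 'eef_pos': array([268.05320134, 618.79431186, 237.51926491]), 'orientation': array([ 2.02988863e-01,  9.79180522e-01, -9.90371121e-04, -2.14667404e-04]), 'ft_force': array([-0.26266002, -0.01503126,  0.40049302]), 'wrist_torque': array([-0.09293853,  0.00240699,  0.01032712]), 'grip_force': 0.0, 'gripper_width': 88.24567326724065}
```

View pics/scene0.png

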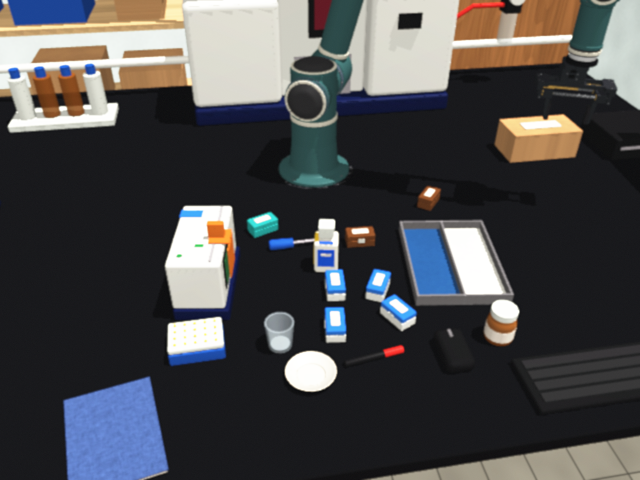

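View pics/top0.png

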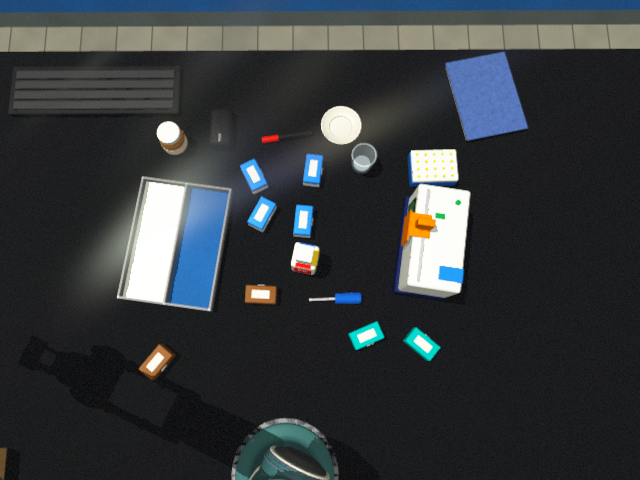

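The scene view shows the reader left (200,255), one white-capped bottle (326,245), four blue-lidded cases (335,285), (378,285), (398,312), (335,325), and the tray (455,260). In the top view the bottle (305,258) has its red strip toward the robot and its yellow strip toward the reader. There the shutter grip is at (420,225), the reader at (435,240) and the tray at (175,243). There is no navy bottle.

```bash
cat >> h.py <<'E'
def rect(xy):
    (c,s,a)=cv2.minAreaRect(xy.astype(np.float32)); 
    if s[0]<s[1]: s=(s[1],s[0]); a+=90
    return np.round(c,1),np.round(s,1),round((a+90)%180-90,1)   # long axis angle, deg
def blobs(c,lo,hi,zlo,zhi,roi=None,amin=40):
    P=cloud(c);h=cv2.cvtColor(c['pixels'],cv2.COLOR_RGB2HSV)
    m=cv2.inRange(h,np.array(lo),np.array(hi)); m[(P[...,2]<zlo)|(P[...,2]>zhi)]=0
    if roi: k=np.zeros_like(m);k[roi[1]:roi[3],roi[0]:roi[2]]=1;m*=k
    m=cv2.morphologyEx(m,cv2.MORPH_CLOSE,np.ones((3,3)))
    n,l,st,ce=cv2.connectedComponentsWithStats(m)
    out=[]
    for i in range(1,n):
        if st[i,4]<amin: continue
        q=P[l==i]; z=np.median(q[:,2]); 
        out.append((np.round(ce[i]),st[i,4],round(z,1))+rect(q[:,:2]))
    return out
BLUE=((100,120,90),(122,255,255))
E
python3 - <<'E'
from h import *
c=snap('top')
def show(t,*a,**k):
    print(t)
    for b in blobs(c,*a,**k): print('  ',*b)
show('lids',*BLUE,25,45,roi=(235,140,340,250))
show('cap/white',(0,0,150),(180,70,255),112,140,roi=(280,230,330,285))
show('red',(170,120,80),(180,255,255),70,105,roi=(280,230,330,285))
show('red0',(0,120,80),(8,255,255),70,105,roi=(280,230,330,285))
show('yel',(18,120,80),(35,255,255),70,105,roi=(280,230,330,285))
show('readertop',(0,0,0),(180,255,255),140,152.5,roi=(380,170,490,310))
show('orange',(3,150,100),(20,255,255),140,200,roi=(380,170,490,310),amin=10)
show('orange top',(3,150,100),(20,255,255),180,200,roi=(380,170,490,310),amin=10)
show('tray wall',(0,0,0),(180,255,255),22,35,roi=(100,165,240,320))
show('blue bay',*BLUE,-5,15,roi=(100,165,240,320))
show('white bay',(0,0,150),(180,60,255),-5,15,roi=(100,165,240,320))
c=snap('scene')
show('scene orange top',(3,150,100),(20,255,255),183,200,roi=(150,190,250,320),amin=10)
show('scene green',(40,100,30),(85,255,255),50,140,roi=(150,190,250,320),amin=10)
show('scene lids',*BLUE,25,45,roi=(310,250,430,350))
show('scene cap',(0,0,150),(180,70,255),118,140,roi=(300,210,350,280))
show('scene readertop',(0,0,120),(180,70,255),140,152.5,roi=(150,190,250,320))
E
```

```text
lids
   [312. 169.] 339 33.2 [501.3 -50.1] [440.7  41.7] -5.6
   [253. 175.] 340 33.0 [496.7   7.5] [445.9  45.6] 20.6
   [261. 213.] 362 33.3 [443.2  23.5] [350.2  72.6] 12.4
   [302. 220.] 361 33.3 [438.5 -37. ] [315.3  42.3] -3.1
cap/white
   [304. 253.] 279 123.3 [383.9 -39.6] [205.4  37.5] -4.9
red
red0
   [302. 266.] 86 83.6 [366.3 -38.2] [171.   32.9] -3.5
yel
   [315. 258.] 69 83.9 [463.6 -69.8] [33.1  9.8] -12.2
readertop
   [439. 240.] 5236 148.7 [ 406.5 -264.2] [459.1 194.3] -36.6
orange
   [420. 225.] 546 156.3 [ 402.8 -190.6] [368.9  62.8] -39.3
orange top
   [425. 222.] 147 190.2 [ 518.3 -294.3] [34.6 16.7] 81.2
tray wall
   [174. 243.] 1440 26.3 [484.6 142.2] [469.2 307.2] 76.3
blue bay
   [199. 254.] 4059 4.3 [467.6  77. ] [351.4 285. ] 73.0
white bay
   [153. 242.] 4713 4.2 [477.6 140.3] [466.5 287.5] 75.5
   [186. 212.] 69 3.7 [590.6 234.9] [56.8  9.6] -6.6
scene orange top
   [215. 224.] 93 189.1 [1036.8 -281.8] [1042.9   31.5] 1.5
scene green
   [226. 266.] 79 112.7 [ 569.3 -280.5] [36.5  2.4] -8.1
scene lids
   [326. 261.] 116 34.4 [496.5 -52.8] [35.6 11.8] 77.7
   [378. 282.] 278 34.2 [1046.2 -104.4] [1064.2   48.6] -18.8
   [335. 282.] 278 34.1 [562.  -42.6] [72.8 40.7] -5.4
   [399. 309.] 355 33.9 [673.2  74.8] [73.1 44.2] 26.2
   [335. 322.] 357 33.9 [1106.5 -146.3] [926.4  42.1] -10.7
scene cap
   [327. 225.] 168 123.7 [1004.  -148.6] [1126.9   34.6] -10.8
scene readertop
   [198. 241.] 2737 149.4 [ 970.7 -327.4] [1174.6  143.9] 0.3
```

```bash
python3 - <<'E'
s=open('h.py').read()
s=s.replace("q=P[l==i]; z=np.median(q[:,2]); ","q=P[(l==i)&(P[...,2]>zlo)&(P[...,2]<zhi)]; z=np.median(q[:,2]); q=plane(c,l==i,Z or z)")
s=s.replace("roi=None,amin=40","roi=None,amin=40,Z=None")
s=s.replace("def rect","""def plane(c,m,z):
    K=np.array(c['mtx']);E=np.array(c['extrinsics']);v,u=np.nonzero(m)
    d=np.stack([(u-K[0,2])/K[0,0],-(v-K[1,2])/K[1,1],-np.ones(len(u))],-1)@E[:3,:3]
    o=-E[:3,:3].T@E[:3,3]
    return o+d*((z-o[2])/d[:,2])[:,None]
def rect""").replace("rect(q[:,:2])","rect(q[:,:2])")
open('h.py','w').write(s)
E
cat > m.py <<'E'
from h import *
c=snap('top')
def show(t,*a,**k):
    print(t)
    for b in blobs(c,*a,**k): print('  ',*b)
show('lids',*BLUE,25,45,roi=(235,140,340,250))
show('cap/white',(0,0,150),(180,70,255),112,140,roi=(280,230,330,285))
show('red0',(0,120,80),(8,255,255),70,105,roi=(280,230,330,285))
show('yel',(18,120,80),(35,255,255),70,105,roi=(280,230,330,285))
show('readertop',(0,0,0),(180,255,255),140,152.5,roi=(380,170,490,310))
show('orange top',(3,150,100),(20,255,255),180,200,roi=(380,170,490,310),amin=10)
show('tray wall',(0,0,0),(180,255,255),22,35,roi=(100,165,240,320))
show('blue bay',*BLUE,-5,15,roi=(100,165,240,320))
show('white bay',(0,0,150),(180,60,255),-5,15,roi=(100,165,240,320))
c=snap('scene')
show('scene orange top',(3,150,100),(20,255,255),183,200,roi=(150,190,250,320),amin=10)
show('scene lids',*BLUE,25,45,roi=(310,250,430,350))
show('scene cap',(0,0,150),(180,70,255),118,140,roi=(300,210,350,280))
show('scene readertop',(0,0,120),(180,70,255),140,152.5,roi=(150,190,250,320))
show('scene green',(40,100,30),(85,255,255),50,140,roi=(150,190,250,320),amin=10)
E
python3 m.py
```

```text
lids
   [312. 169.] 341 33.2 [684.6 -67.9] [70.4 40.2] -7.7
   [253. 175.] 341 33.2 [670.7  72.6] [71.5 39.6] 27.2
   [261. 213.] 364 33.2 [577.9  52.3] [69.2 41.4] -28.3
   [302. 220.] 358 33.5 [560.3 -43.8] [69.7 40.1] -5.8
cap/white
   [304. 253.] 279 123.5 [466.1 -47. ] [37.2 35.5] -11.8
red0
   [302. 266.] 84 83.7 [444.2 -42.2] [33.5 13.8] 78.1
yel
   [315. 258.] 68 85.1 [463.2 -70. ] [32.6 10.1] -12.6
readertop
   [439. 240.] 5181 148.5 [ 493.7 -328.2] [221.6 114.3] -8.7
orange top
   [425. 222.] 151 190.1 [ 517.2 -293.2] [36.8 17.9] 79.8
tray wall
   [174. 243.] 1445 26.3 [511.7 252.1] [290.1 216.4] -8.5
blue bay
   [199. 254.] 4063 4.2 [505.5 202.7] [275.8  95.4] -8.6
white bay
   [154. 241.] 4793 4.2 [520.1 301.5] [283.6 115.1] -10.8
scene orange top
   [215. 224.] 91 189.8 [ 525.5 -294.9] [31.1 23.2] 88.9
scene lids
   [326. 261.] 121 34.9 [493.4 -52.1] [35.4 30.1] 80.4
   [378. 282.] 279 34.1 [584.  52.] [81.1 40.5] -30.1
   [335. 282.] 282 33.8 [565.9 -43.4] [78.2 40.8] -6.3
   [399. 309.] 358 34.1 [676.2  72.7] [73.7 46.9] 25.9
   [335. 322.] 361 34.0 [691.4 -67.5] [77.6 40.6] -8.0
scene cap
   [327. 225.] 169 123.7 [471.4 -46.9] [43.5 34.6] -10.9
scene readertop
   [198. 241.] 2732 149.3 [ 506.1 -328.1] [227.9 112.1] -9.3
scene green
   [226. 266.] 78 110.6 [ 568.8 -280.6] [91.3  6.9] 1.2
```

```bash
cat >> h.py <<'E'
from scipy.spatial.transform import Rotation as Ro
def nav(*wps,step=35):
    """wps: (x,y,z,tool-y angle deg): prints turn rows then shift rows from the measured pose"""
    s=ctrl.observe();R=Ro.from_quat(s['orientation']).as_matrix();p=np.array(s['eef_pos'])
    print('t',round(s['time'],1),'p',np.round(p,1),'ty',round(np.degrees(np.arctan2(R[1,1],R[0,1])),1),'w',round(s['gripper_width'],1),'gf',round(s['grip_force'],1),'F',np.round(s['ft_force'],1),'j',np.round(s['joint_positions'],2))
    for x,y,z,a in wps:
        a=np.radians(a);ty=np.array([np.cos(a),np.sin(a),0]);tz=np.array([0,0,-1.]);T=np.stack([np.cross(ty,tz),ty,tz],1)
        rv=Ro.from_matrix(R.T@T).as_rotvec();n=int(np.ceil(np.linalg.norm(rv)/.115))
        d=T.T@(np.array([x,y,z])-p);k=max(1,int(np.ceil(np.linalg.norm(d)/step)))
        print(' rot %d x'%n,np.round(rv/max(n,1),4),'  shift %d x'%k,np.round(d/k/1000,4),' total',np.round(d/1000,4))
        R,p=T,np.array([x,y,z])
E
python3 -c "
from h import *
nav((518,-293,238,-9),(518,-293,165,-9),(518-88.4,-293+14,165,-9))"
```

```text
t 0.3 p [268.2 619.2 238.2] ty 66.6 w 88.1 gf 0.0 F [-0.1  1.1 -0.1] j [ 1.13  0.26  1.6   0.    1.27 -0.04]
 rot 12 x [-1.000e-04  0.000e+00  1.099e-01]   shift 28 x [-0.0308  0.0139  0.    ]  total [-8.619e-01  3.894e-01  2.000e-04]
 rot 0 x [0. 0. 0.]   shift 3 x [0.     0.     0.0243]  total [0.    0.    0.073]
 rot 0 x [0. 0. 0.]   shift 3 x [-0.     -0.0298  0.    ]  total [-0.     -0.0895  0.    ]
```

Request:
apply_moves:
  increments:
    - {"grip": 1,"rot": [0,0,0.11]}
    - {"rot": [0,0,0.11]}
    - {"rot": [0,0,0.11]}
    - {"rot": [0,0,0.11]}
    - {"rot": [0,0,0.11]}
    - {"rot": [0,0,0.11]}
    - {"rot": [0,0,0.11]}
    - {"rot": [0,0,0.11]}
    - {"rot": [0,0,0.11]}
    - {"rot": [0,0,0.11]}
    - {"rot": [0,0,0.11]}
    - {"rot": [0,0,0.11]}
    - {"xyz": [-0.031,0.014,0]}
    - {"xyz": [-0.031,0.014,0]}
    - {"xyz": [-0.031,0.014,0]}
    - {"xyz": [-0.031,0.014,0]}
    - {"xyz": [-0.031,0.014,0]}
    - {"xyz": [-0.031,0.014,0]}
    - {"xyz": [-0.031,0.014,0]}
    - {"xyz": [-0.031,0.014,0]}

```text
validation failed for argument at $.in...
```

Request:
apply_moves:
  increments:
    - {"xyz": [-0.031,0.014,0]}
    - {"xyz": [-0.031,0.014,0]}
    - {"xyz": [-0.031,0.014,0]}
    - {"xyz": [-0.031,0.014,0]}
    - {"xyz": [-0.031,0.014,0]}
    - {"xyz": [-0.031,0.014,0]}
    - {"xyz": [-0.031,0.014,0]}
    - {"xyz": [-0.031,0.014,0]}
    - {"xyz": [-0.031,0.014,0]}
    - {"xyz": [-0.031,0.014,0]}
    - {"xyz": [-0.031,0.014,0]}
    - {"xyz": [-0.031,0.014,0]}
    - {"xyz": [-0.031,0.014,0]}
    - {"xyz": [-0.031,0.014,0]}
    - {"xyz": [-0.031,0.014,0]}
    - {"xyz": [-0.031,0.014,0]}
    - {"xyz": [-0.031,0.014,0]}
    - {"xyz": [-0.031,0.014,0]}
    - {"xyz": [-0.031,0.014,0]}
    - {"xyz": [0,0,0]}

```text
validation failed for argument at $.in...
```

```bash
python3 -c "
from h import *
nav((518,-293,210,-9),(518,-293,165,-9))"
```

```text
t 0.3 p [268.2 619.2 238.2] ty 66.6 w 88.1 gf 0.0 F [-0.1  1.1 -0.1] j [ 1.13  0.26  1.6   0.    1.27 -0.04]
 rot 12 x [-1.000e-04  0.000e+00  1.099e-01]   shift 28 x [-0.0308  0.0139  0.001 ]  total [-0.8619  0.3894  0.0282]
 rot 0 x [0. 0. 0.]   shift 2 x [0.     0.     0.0225]  total [0.    0.    0.045]
```

Request:
apply_moves:
  increments:
    - {"grip": 1,"xyz": [0,0,0],"rot": [0,0,0.11]}
    - {"grip": 1,"xyz": [0,0,0],"rot": [0,0,0.11]}
    - {"grip": 1,"xyz": [0,0,0],"rot": [0,0,0.11]}
    - {"grip": 1,"xyz": [0,0,0],"rot": [0,0,0.11]}
    - {"grip": 1,"xyz": [0,0,0],"rot": [0,0,0.11]}
    - {"grip": 1,"xyz": [0,0,0],"rot": [0,0,0.11]}
    - {"grip": 1,"xyz": [0,0,0],"rot": [0,0,0.11]}
    - {"grip": 1,"xyz": [0,0,0],"rot": [0,0,0.11]}
    - {"grip": 1,"xyz": [0,0,0],"rot": [0,0,0.11]}
    - {"grip": 1,"xyz": [0,0,0],"rot": [0,0,0.11]}
    - {"grip": 1,"xyz": [0,0,0],"rot": [0,0,0.11]}
    - {"grip": 1,"xyz": [0,0,0],"rot": [0,0,0.11]}
    - {"grip": 1,"xyz": [-0.031,0.014,0],"rot": [0,0,0]}
    - {"grip": 1,"xyz": [-0.031,0.014,0],"rot": [0,0,0]}
    - {"grip": 1,"xyz": [-0.031,0.014,0],"rot": [0,0,0]}
    - {"grip": 1,"xyz": [-0.031,0.014,0],"rot": [0,0,0]}
    - {"grip": 1,"xyz": [-0.031,0.014,0],"rot": [0,0,0]}
    - {"grip": 1,"xyz": [-0.031,0.014,0],"rot": [0,0,0]}
    - {"grip": 1,"xyz": [-0.031,0.014,0],"rot": [0,0,0]}
    - {"grip": 1,"xyz": [-0.031,0.014,0],"rot": [0,0,0]}
  newtons: 10

```text
time: 1.97
eef_pos: [340.0, 355.3, 238.8]
orientation: [0.761, 0.649, 0.0, 0.0]
ft_force: [-0.3, -0.0, 0.1]
gripper_width: 88.0
grip_force: 0.0
```

Request:
apply_moves:
  increments:
    - {"grip": 1,"xyz": [-0.031,0.014,0],"rot": [0,0,0]}
    - {"grip": 1,"xyz": [-0.031,0.014,0],"rot": [0,0,0]}
    - {"grip": 1,"xyz": [-0.031,0.014,0],"rot": [0,0,0]}
    - {"grip": 1,"xyz": [-0.031,0.014,0],"rot": [0,0,0]}
    - {"grip": 1,"xyz": [-0.031,0.014,0],"rot": [0,0,0]}
    - {"grip": 1,"xyz": [-0.031,0.014,0],"rot": [0,0,0]}
    - {"grip": 1,"xyz": [-0.031,0.014,0],"rot": [0,0,0]}
    - {"grip": 1,"xyz": [-0.031,0.014,0],"rot": [0,0,0]}
    - {"grip": 1,"xyz": [-0.031,0.014,0],"rot": [0,0,0]}
    - {"grip": 1,"xyz": [-0.031,0.014,0],"rot": [0,0,0]}
    - {"grip": 1,"xyz": [-0.031,0.014,0],"rot": [0,0,0]}
    - {"grip": 1,"xyz": [-0.031,0.014,0],"rot": [0,0,0]}
    - {"grip": 1,"xyz": [-0.031,0.014,0],"rot": [0,0,0]}
    - {"grip": 1,"xyz": [-0.031,0.014,0],"rot": [0,0,0]}
    - {"grip": 1,"xyz": [-0.031,0.014,0],"rot": [0,0,0]}
    - {"grip": 1,"xyz": [-0.031,0.014,0],"rot": [0,0,0]}
    - {"grip": 1,"xyz": [-0.031,0.014,0],"rot": [0,0,0]}
    - {"grip": 1,"xyz": [-0.031,0.014,0],"rot": [0,0,0]}
    - {"grip": 1,"xyz": [-0.025,0.01,0],"rot": [0,0,0]}
    - {"grip": 1,"xyz": [0,0,0],"rot": [0,0,0]}

```text
time: 3.63
eef_pos: [507.6, -264.7, 238.7]
orientation: [0.762, 0.648, -0.0, 0.001]
ft_force: [0.0, 0.2, -0.6]
gripper_width: 88.5
grip_force: 0.0
```

```bash
python3 -c "
from h import *
nav((518,-293,210,-9),(518,-293,165,-9))"
```

```text
t 3.6 p [ 507.6 -264.7  238.7] ty -9.2 w 88.5 gf 0.0 F [ 0.   0.2 -0.6] j [-0.52  0.07  1.83 -0.    1.24 -0.36]
 rot 1 x [ 0.0011  0.0022 -0.0044]   shift 2 x [-0.0132  0.0073  0.0143]  total [-0.0263  0.0147  0.0287]
 rot 0 x [0. 0. 0.]   shift 2 x [0.     0.     0.0225]  total [0.    0.    0.045]
```

Request:
apply_moves:
  increments:
    - {"grip": 1,"xyz": [-0.013,0.007,0],"rot": [0,0,0]}
    - {"grip": 1,"xyz": [-0.013,0.008,0],"rot": [0,0,-0.004]}
    - {"grip": 1,"xyz": [0,0,0],"rot": [0,0,0]}
    - {"grip": 1,"xyz": [0,0,0.02],"rot": [0,0,0]}
    - {"grip": 1,"xyz": [0,0,0.02],"rot": [0,0,0]}
    - {"grip": 1,"xyz": [0,0,0.02],"rot": [0,0,0]}
    - {"grip": 1,"xyz": [0,0,0.013],"rot": [0,0,0]}
    - {"grip": 1,"xyz": [0,0,0],"rot": [0,0,0]}
    - {"grip": 1,"xyz": [0,0,0],"rot": [0,0,0]}

```text
time: 4.38
eef_pos: [517.3, -287.4, 165.1]
orientation: [0.759, 0.651, -0.0, -0.001]
ft_force: [0.1, -0.2, -0.5]
gripper_width: 88.0
grip_force: 0.0
```

Request:
apply_moves:
  increments:
    - {"grip": 0,"xyz": [-0.005,0,0],"rot": [0,0,0]}
    - {"grip": 0,"xyz": [0,0,0],"rot": [0,0,0]}
    - {"grip": 0,"xyz": [0,0,0],"rot": [0,0,0]}
    - {"grip": 0,"xyz": [0,0,0],"rot": [0,0,0]}
    - {"grip": 0,"xyz": [0,0,0],"rot": [0,0,0]}
    - {"grip": 0,"xyz": [0,0,0],"rot": [0,0,0]}
    - {"grip": 0,"xyz": [0,0,0],"rot": [0,0,0]}
    - {"grip": 0,"xyz": [0,0,0],"rot": [0,0,0]}
    - {"grip": 0,"xyz": [0,0,0],"rot": [0,0,0]}
    - {"grip": 0,"xyz": [0,0,0],"rot": [0,0,0]}

```text
time: 5.22
eef_pos: [516.8, -293.1, 165.6]
orientation: [0.759, 0.651, -0.0, -0.0]
ft_force: [0.8, -0.2, 0.1]
gripper_width: 23.4
grip_force: 0.0
```

Request:
apply_moves:
  increments:
    - {"grip": 0,"xyz": [0,0,0],"rot": [0,0,0]}
    - {"grip": 0,"xyz": [0,0,0],"rot": [0,0,0]}
    - {"grip": 0,"xyz": [0,0,0],"rot": [0,0,0]}
    - {"grip": 0,"xyz": [0,-0.01,0],"rot": [0,0,0]}
    - {"grip": 0,"xyz": [0,-0.01,0],"rot": [0,0,0]}
    - {"grip": 0,"xyz": [0,-0.01,0],"rot": [0,0,0]}
    - {"grip": 0,"xyz": [0,-0.01,0],"rot": [0,0,0]}
    - {"grip": 0,"xyz": [0,-0.01,0],"rot": [0,0,0]}
    - {"grip": 0,"xyz": [0,-0.01,0],"rot": [0,0,0]}
    - {"grip": 0,"xyz": [0,-0.01,0],"rot": [0,0,0]}
    - {"grip": 0,"xyz": [0,-0.01,0],"rot": [0,0,0]}
    - {"grip": 0,"xyz": [0,-0.005,0],"rot": [0,0,0]}
    - {"grip": 0,"xyz": [0,-0.003,0],"rot": [0,0,0]}
    - {"grip": 0,"xyz": [0,0,0],"rot": [0,0,0]}
    - {"grip": 0,"xyz": [0,0,0],"rot": [0,0,0]}
    - {"grip": 0,"xyz": [0,0,0],"rot": [0,0,0]}

```text
time: 6.55
eef_pos: [433.9, -279.8, 165.6]
orientation: [0.76, 0.65, 0.003, 0.004]
ft_force: [20.4, -0.1, -13.6]
gripper_width: 63.0
grip_force: 10.1
```

```bash
python3 -c "
from h import *
for n in ('top','scene'):
    c=snap(n)
    r=(370,150,500,330) if n=='top' else (140,150,280,330)
    im=c['pixels'][r[1]:r[3],r[0]:r[2],::-1]; cv2.imwrite('pics/%s1.png'%n,cv2.resize(im,None,fx=3,fy=3))
print(ctrl.observe()['gripper_width'])
"
python3 -c "
import cv2,numpy as np
a=cv2.imread('pics/top1.png');b=cv2.imread('pics/scene1.png')
cv2.imwrite('pics/both1.png',cv2.resize(np.hstack([a,b[:540]]),(800,534)))"
```

```text
63.07662791333183
```

View pics/both1.png

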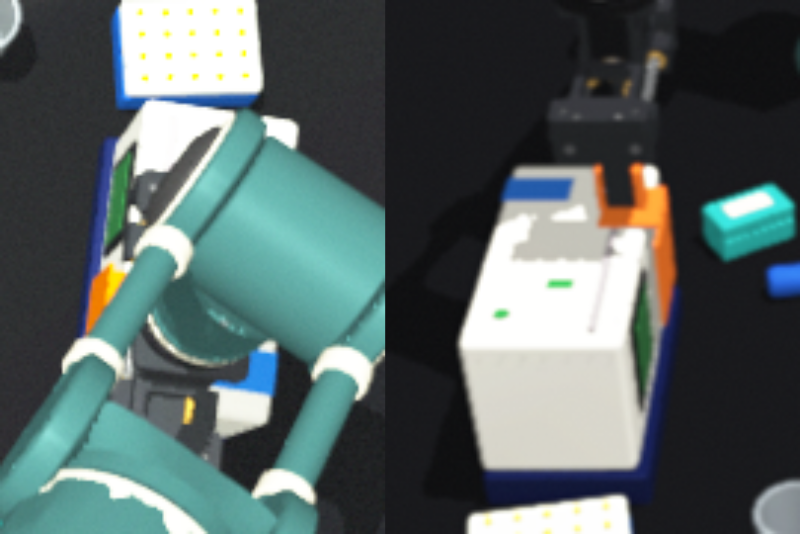

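The left half (top view) shows the green glass uncovered at (120,200). The right half (scene view) shows the orange shutter slid toward the robot, with its grip at (620,190).

Request:
apply_moves:
  increments:
    - {"grip": 1,"xyz": [0,0.01,0],"rot": [0,0,0]}
    - {"grip": 1,"xyz": [0,0,0],"rot": [0,0,0]}
    - {"grip": 1,"xyz": [0,0,0],"rot": [0,0,0]}
    - {"grip": 1,"xyz": [0,0,0],"rot": [0,0,0]}
    - {"grip": 1,"xyz": [0,0,-0.03],"rot": [0,0,0]}
    - {"grip": 1,"xyz": [0,0,-0.03],"rot": [0,0,0]}
    - {"grip": 1,"xyz": [0,0,-0.025],"rot": [0,0,0]}
    - {"grip": 1,"xyz": [0.03,0,0],"rot": [0,0,0]}
    - {"grip": 1,"xyz": [0.035,0,0],"rot": [0,0,0]}
    - {"grip": 1,"xyz": [0.035,0,0],"rot": [0,0,0]}
    - {"grip": 1,"xyz": [0.035,0,0],"rot": [0,0,0]}
    - {"grip": 1,"xyz": [0.035,0,0],"rot": [0,0,0]}
    - {"grip": 1,"xyz": [0.035,0,0],"rot": [0,0,0]}
    - {"grip": 1,"xyz": [0.035,0,0],"rot": [0,0,0]}
    - {"grip": 1,"xyz": [0,0,0],"rot": [0,0,0]}
    - {"grip": 1,"xyz": [0,0,0],"rot": [0,0,0]}

```text
time: 7.98
eef_pos: [476.0, -42.8, 250.8]
orientation: [0.758, 0.652, -0.0, 0.0]
ft_force: [-0.1, -0.1, -0.4]
gripper_width: 88.1
grip_force: 0.0
```

```bash
python3 - <<'E'
from h import *
c=snap('top')
def show(t,*a,**k):
    print(t)
    for b in blobs(c,*a,**k): print('  ',*b)
show('orange top',(3,150,100),(20,255,255),180,200,roi=(380,170,490,310),amin=10)
show('green',(40,100,10),(85,255,255),40,142,roi=(380,170,490,310),amin=10)
P=cloud(c);h=cv2.cvtColor(c['pixels'],cv2.COLOR_RGB2HSV)
def front(c,roi):
    P=cloud(c);h=cv2.cvtColor(c['pixels'],cv2.COLOR_RGB2HSV);m=cv2.inRange(h,np.array((40,100,10)),np.array((85,255,255)))>0
    k=np.zeros_like(m);k[roi[1]:roi[3],roi[0]:roi[2]]=1
    q=P[m&k&(P[...,2]>50)&(P[...,2]<145)]
    f=q@np.array([np.cos(np.radians(81)),np.sin(np.radians(81)),0]);s=q@np.array([np.cos(np.radians(-9)),np.sin(np.radians(-9)),0])
    print(len(q),'mean',q.mean(0),'front pct',np.percentile(f,[5,50,95]),'side',np.percentile(s,[1,5,50,95,99]),'z',np.percentile(q[:,2],[1,99]))
    print(' yaw fit',np.degrees(np.arctan(np.polyfit(q[:,0],q[:,1],1)[0])))
front(c,(380,170,490,310))
c=snap('scene')
show('s orange top',(3,150,100),(20,255,255),183,200,roi=(150,190,250,320),amin=10)
front(c,(150,190,250,320))
nav((466.5,-47,200,-11.5),(466.5,-47,95,-11.5))
E
```

```text
orange top
   [422. 252.] 155 190.1 [ 455.6 -283.4] [36.7 17.7] 82.3
green
   [410. 217.] 133 108.2 [ 550.  -278.4] [69.2 11.1] -8.3
129 mean [ 548.27371202 -278.58438909  109.00355237] front pct [-189.95121329 -188.94804645 -188.33366649] side [556.35372318 558.26224966 585.38171806 611.3478449  615.993958  ] z [ 75.18929688 137.99497468]
 yaw fit -8.67857774339631
s orange top
   [219. 207.] 112 190.7 [ 463.5 -284.6] [34.9 27.7] 81.1
106 mean [ 562.39590611 -279.23073903  112.49456486] front pct [-188.99609605 -187.72529099 -186.99141184] side [570.41837439 576.62049425 600.12698082 619.34078188 621.86046825] z [ 83.88225997 138.23772401]
 yaw fit -9.66808693008566
t 8.1 p [476.1 -44.6 250.7] ty -8.8 w 87.9 gf 0.0 F [-0.3 -0.   0.5] j [-0.14 -0.12  1.99 -0.    1.27  0.01]
 rot 1 x [-0.0002  0.0009  0.047 ]   shift 2 x [-0.0021 -0.0045  0.0254]  total [-0.0042 -0.0089  0.0507]
 rot 0 x [0. 0. 0.]   shift 3 x [0.    0.    0.035]  total [0.    0.    0.105]
```

The shutter moved 62 mm to its stop because it began about 28 mm open. The grip now lies 92 mm from the window centre, so it is fully open. Next is the bottle.

Request:
apply_moves:
  increments:
    - {"grip": 1,"xyz": [0,0,0],"rot": [0,0,0.055]}
    - {"grip": 1,"xyz": [-0.004,-0.009,0.02],"rot": [0,0,0]}
    - {"grip": 1,"xyz": [0,0,0.03],"rot": [0,0,0]}
    - {"grip": 1,"xyz": [0,0,0],"rot": [0,0,0]}
    - {"grip": 1,"xyz": [0,0,0],"rot": [0,0,0]}
    - {"grip": 1,"xyz": [0,0,0],"rot": [0,0,0]}
    - {"grip": 1,"xyz": [0,0,0],"rot": [0,0,0]}
  newtons: 25

```text
time: 8.67
eef_pos: [468.1, -46.8, 202.5]
orientation: [0.777, 0.629, 0.001, 0.001]
ft_force: [0.4, 0.5, 0.3]
gripper_width: 88.3
grip_force: 0.0
```

```bash
python3 -c "
from h import *
nav((466.3,-47,92,-12))"
```

```text
t 8.7 p [468.1 -46.8 202.5] ty -12.0 w 88.3 gf 0.0 F [0.4 0.5 0.3] j [-0.15 -0.1   2.07 -0.    1.17  0.06]
 rot 1 x [ 0.0026 -0.0001 -0.0006]   shift 4 x [-0.0001 -0.0004  0.0276]  total [-0.0005 -0.0018  0.1105]
```

Request:
apply_moves:
  increments:
    - {"grip": 1,"xyz": [0,-0.002,0.028],"rot": [0,0,0]}
    - {"grip": 1,"xyz": [0,0,0.028],"rot": [0,0,0]}
    - {"grip": 1,"xyz": [0,0,0.028],"rot": [0,0,0]}
    - {"grip": 1,"xyz": [0,0,0.026],"rot": [0,0,0]}
    - {"grip": 1,"xyz": [0,0,0],"rot": [0,0,0]}
    - {"grip": 0,"xyz": [0,0,0],"rot": [0,0,0]}
    - {"grip": 0,"xyz": [0,0,0],"rot": [0,0,0]}
    - {"grip": 0,"xyz": [0,0,0],"rot": [0,0,0]}
    - {"grip": 0,"xyz": [0,0,0],"rot": [0,0,0]}
    - {"grip": 0,"xyz": [0,0,0],"rot": [0,0,0]}
    - {"grip": 0,"xyz": [0,0,0],"rot": [0,0,0]}
    - {"grip": 0,"xyz": [0,0,0],"rot": [0,0,0]}
    - {"grip": 0,"xyz": [0,0,0],"rot": [0,0,0]}
    - {"grip": 0,"xyz": [0,0,0],"rot": [0,0,0]}
    - {"grip": 0,"xyz": [0,0,0],"rot": [0,0,0]}
    - {"grip": 0,"xyz": [0,0,0],"rot": [0,0,0]}
    - {"grip": 0,"xyz": [0,0,0],"rot": [0,0,0]}

```text
time: 10.08
eef_pos: [465.5, -45.7, 91.0]
orientation: [0.777, 0.629, 0.0, 0.0]
ft_force: [0.4, -0.3, 2.8]
gripper_width: 35.9
grip_force: 24.9
```

```bash
python3 -c "
from h import *
f=np.array([np.cos(np.radians(81)),np.sin(np.radians(81))]);b=np.array([557.6,-225.5]);r=b+f*40
nav((466,-47,147,-12),(*r,147,81),(*b,147,81))
p=ctrl.observe()['eef_pos']
print(r,b)"
```

```text
t 10.1 p [465.5 -45.7  91. ] ty -12.0 w 35.9 gf 24.9 F [ 0.4 -0.3  2.8] j [-0.15  0.02  2.18 -0.    0.94  0.06]
 rot 1 x [ 0.0008 -0.      0.0004]   shift 2 x [-0.0006  0.0004 -0.028 ]  total [-0.0012  0.0008 -0.056 ]
 rot 15 x [-0.     -0.     -0.1082]   shift 5 x [-0.0237 -0.0244  0.    ]  total [-0.1184 -0.122   0.    ]
 rot 0 x [0. 0. 0.]   shift 2 x [ 0.   -0.02  0.  ]  total [ 0.   -0.04  0.  ]
[ 563.8573786  -185.99246638] [ 557.6 -225.5]
```

Request:
apply_moves:
  increments:
    - {"grip": 0,"xyz": [0,0,-0.02],"rot": [0,0,0]}
    - {"grip": 0,"xyz": [0,0,-0.02],"rot": [0,0,0]}
    - {"grip": 0,"xyz": [0,0,-0.016],"rot": [0,0,0]}
    - {"grip": 0,"xyz": [0,0,0],"rot": [0,0,-0.108]}
    - {"grip": 0,"xyz": [0,0,0],"rot": [0,0,-0.108]}
    - {"grip": 0,"xyz": [0,0,0],"rot": [0,0,-0.108]}
    - {"grip": 0,"xyz": [0,0,0],"rot": [0,0,-0.108]}
    - {"grip": 0,"xyz": [0,0,0],"rot": [0,0,-0.108]}
    - {"grip": 0,"xyz": [0,0,0],"rot": [0,0,-0.108]}
    - {"grip": 0,"xyz": [0,0,0],"rot": [0,0,-0.108]}
    - {"grip": 0,"xyz": [0,0,0],"rot": [0,0,-0.108]}
    - {"grip": 0,"xyz": [0,0,0],"rot": [0,0,-0.108]}
    - {"grip": 0,"xyz": [0,0,0],"rot": [0,0,-0.108]}
    - {"grip": 0,"xyz": [0,0,0],"rot": [0,0,-0.108]}
    - {"grip": 0,"xyz": [0,0,0],"rot": [0,0,-0.108]}
    - {"grip": 0,"xyz": [0,0,0],"rot": [0,0,-0.108]}
    - {"grip": 0,"xyz": [0,0,0],"rot": [0,0,-0.108]}
    - {"grip": 0,"xyz": [0,0,0],"rot": [0,0,-0.108]}
    - {"grip": 0,"xyz": [0,0,0],"rot": [0,0,0]}

```text
time: 11.67
eef_pos: [463.8, -45.4, 145.6]
orientation: [0.078, 0.997, 0.0, -0.001]
ft_force: [-0.7, -0.4, -2.4]
gripper_width: 35.6
grip_force: 24.9
```

Request:
apply_moves:
  increments:
    - {"grip": 0,"xyz": [-0.02,-0.02,0],"rot": [0,0,0]}
    - {"grip": 0,"xyz": [-0.02,-0.02,0],"rot": [0,0,0]}
    - {"grip": 0,"xyz": [-0.02,-0.02,0],"rot": [0,0,0]}
    - {"grip": 0,"xyz": [-0.02,-0.02,0],"rot": [0,0,0]}
    - {"grip": 0,"xyz": [-0.02,-0.02,0],"rot": [0,0,0]}
    - {"grip": 0,"xyz": [-0.018,-0.022,0],"rot": [0,0,0]}
    - {"grip": 0,"xyz": [0,0,0],"rot": [0,0,0]}
    - {"grip": 0,"xyz": [0,0,0],"rot": [0,0,0]}
    - {"grip": 0,"xyz": [0,0,0],"rot": [0,0,0]}

```text
time: 12.42
eef_pos: [561.0, -184.3, 145.6]
orientation: [0.081, 0.997, 0.001, -0.001]
ft_force: [-0.7, 0.3, -1.8]
gripper_width: 35.9
grip_force: 24.9
```

```bash
python3 -c "
from h import *
nav((557.6,-225.5,147,81))
a=snap('top')['pixels'][170:330,330:490,::-1];b=snap('scene')['pixels'][160:320,150:310,::-1]
cv2.imwrite('pics/read1.png',cv2.resize(np.hstack([a,b]),(800,400)))"
```

```text
t 12.4 p [ 561.  -184.3  145.6] ty 80.7 w 35.9 gf 24.9 F [-0.7  0.3 -1.8] j [-0.36  0.18  1.88  0.    1.08 -1.77]
 rot 1 x [ 0.0009 -0.0028 -0.005 ]   shift 2 x [-0.0016 -0.0206 -0.0007]  total [-0.0031 -0.0412 -0.0014]
```

View pics/read1.png

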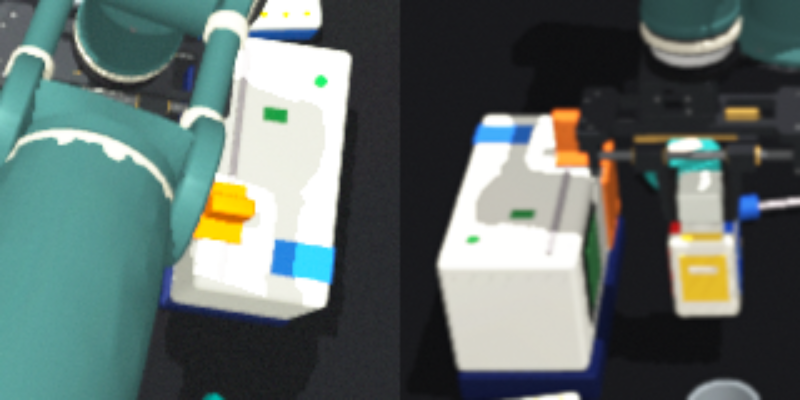

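The right half shows the bottle upright in the gripper at (705,240), its yellow label toward the scene camera and its red edge toward the reader's green window (590,260). I'll move in and hold it there.

Request:
apply_moves:
  increments:
    - {"grip": 0,"xyz": [-0.003,0,-0.001],"rot": [0,0,-0.005]}
    - {"grip": 0,"xyz": [0,-0.01,0],"rot": [0,0,0]}
    - {"grip": 0,"xyz": [0,-0.01,0],"rot": [0,0,0]}
    - {"grip": 0,"xyz": [0,-0.01,0],"rot": [0,0,0]}
    - {"grip": 0,"xyz": [0,-0.01,0],"rot": [0,0,0]}
    - {"grip": 0,"xyz": [0,0,0],"rot": [0,0,0]}
    - {"grip": 0,"xyz": [0,0,0],"rot": [0,0,0]}
    - {"grip": 0,"xyz": [0,0,0],"rot": [0,0,0]}
    - {"grip": 0,"xyz": [0,0,0],"rot": [0,0,0]}
    - {"grip": 0,"xyz": [0,0,0],"rot": [0,0,0]}
    - {"grip": 0,"xyz": [0,0,0],"rot": [0,0,0]}
    - {"grip": 0,"xyz": [0,0,0],"rot": [0,0,0]}
    - {"grip": 0,"xyz": [0,0,0],"rot": [0,0,0]}
    - {"grip": 0,"xyz": [0,0,0],"rot": [0,0,0]}
    - {"grip": 0,"xyz": [0,0,0],"rot": [0,0,0]}
    - {"grip": 0,"xyz": [0,0,0],"rot": [0,0,0]}
    - {"grip": 0,"xyz": [0,0,0],"rot": [0,0,0]}
    - {"grip": 0,"xyz": [0,0,0],"rot": [0,0,0]}

```text
time: 14.02
eef_pos: [558.9, -224.8, 147.7]
orientation: [0.077, 0.997, 0.0, 0.0]
ft_force: [-0.5, -0.3, -1.6]
gripper_width: 36.0
grip_force: 24.9
```

```bash
python3 - <<'E'
from h import *
nav((557.6,-225.5,147,81))
c=snap('scene')
def show(t,*a,**k):
    print(t)
    for b in blobs(c,*a,**k): print('  ',*b)
P=cloud(c);h=cv2.cvtColor(c['pixels'],cv2.COLOR_RGB2HSV)
# yellow label on the face turned to the camera (blobs mean position) and bottle body points
m=cv2.inRange(h,np.array((15,120,80)),np.array((35,255,255)))>0
q=P[m&(P[...,2]>60)&(P[...,2]<150)&(P[...,0]>450)&(P[...,0]<650)&(P[...,1]<-150)&(P[...,1]>-300)]
e=np.radians(81);f=np.array([np.cos(e),np.sin(e),0]);s=np.array([f[1],-f[0],0])
print(len(q),'f',np.percentile(q@f,[3,50,97])+188.5,'s',np.percentile(q@s,[3,50,97])-586,'z',np.percentile(q[:,2],[3,50,97]))
cv2.imwrite('pics/read2.png',cv2.resize(c['pixels'][160:320,150:310,::-1],(480,480)))
E
```

```text
t 14.0 p [ 558.9 -224.8  147.7] ty 81.1 w 36.0 gf 24.9 F [-0.5 -0.3 -1.6] j [-0.42  0.2   1.86  0.    1.09 -1.84]
 rot 1 x [0.     0.     0.0022]   shift 1 x [ 0.0012 -0.0009  0.0007]  total [ 0.0012 -0.0009  0.0007]
339 f [37.21365401 54.8149163  73.45662914] s [20.46626184 29.52957024 33.25695411] z [ 80.70029427 103.9571059  144.00582685]
```

View pics/read2.png

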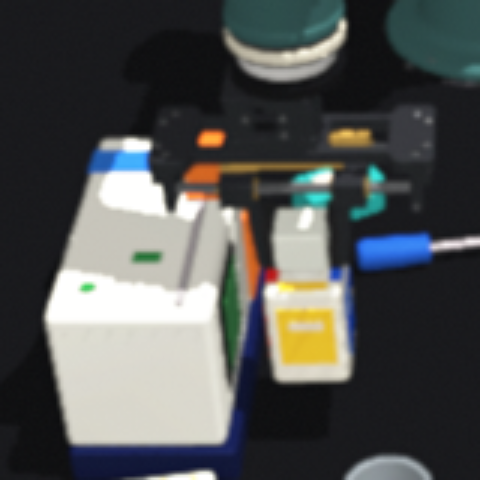

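The crop shows the bottle upright with its red side about 27 mm from the glass and clear of it. Measured, its centre is 55 mm out, with about 1 mm lateral error and its label at z ≈ 102. Next is yellow.

Request:
apply_moves:
  increments:
    - {"grip": 0,"xyz": [0,0.013,0],"rot": [0,0,0]}
    - {"grip": 0,"xyz": [0,0.013,0],"rot": [0,0,0]}
    - {"grip": 0,"xyz": [0,0.014,0],"rot": [0,0,0]}
    - {"grip": 0,"xyz": [0,0,0],"rot": [0,0,0.1122]}
    - {"grip": 0,"xyz": [0,0,0],"rot": [0,0,0.1122]}
    - {"grip": 0,"xyz": [0,0,0],"rot": [0,0,0.1122]}
    - {"grip": 0,"xyz": [0,0,0],"rot": [0,0,0.1122]}
    - {"grip": 0,"xyz": [0,0,0],"rot": [0,0,0.1122]}
    - {"grip": 0,"xyz": [0,0,0],"rot": [0,0,0.1122]}
    - {"grip": 0,"xyz": [0,0,0],"rot": [0,0,0.1122]}
    - {"grip": 0,"xyz": [0,0,0],"rot": [0,0,0.1122]}
    - {"grip": 0,"xyz": [0,0,0],"rot": [0,0,0.1122]}
    - {"grip": 0,"xyz": [0,0,0],"rot": [0,0,0.1122]}
    - {"grip": 0,"xyz": [0,0,0],"rot": [0,0,0.1122]}
    - {"grip": 0,"xyz": [0,0,0],"rot": [0,0,0.1122]}
    - {"grip": 0,"xyz": [0,0,0],"rot": [0,0,0.1122]}
    - {"grip": 0,"xyz": [0,0,0],"rot": [0,0,0.1122]}
    - {"grip": 0,"xyz": [0,0,0],"rot": [0,0,0]}

```text
time: 15.57
eef_pos: [565.3, -183.7, 147.7]
orientation: [0.76, 0.65, 0.0, -0.0]
ft_force: [1.1, 0.6, -2.1]
gripper_width: 35.7
grip_force: 24.9
```

Request:
apply_moves:
  increments:
    - {"grip": 0,"xyz": [-0.01,0,0],"rot": [0,0,0]}
    - {"grip": 0,"xyz": [-0.01,0,0],"rot": [0,0,0]}
    - {"grip": 0,"xyz": [-0.01,0,0],"rot": [0,0,0]}
    - {"grip": 0,"xyz": [-0.01,0,0],"rot": [0,0,0]}
    - {"grip": 0,"xyz": [0,0,0],"rot": [0,0,0]}
    - {"grip": 0,"xyz": [0,0,0],"rot": [0,0,0]}
    - {"grip": 0,"xyz": [0,0,0],"rot": [0,0,0]}
    - {"grip": 0,"xyz": [0,0,0],"rot": [0,0,0]}
    - {"grip": 0,"xyz": [0,0,0],"rot": [0,0,0]}
    - {"grip": 0,"xyz": [0,0,0],"rot": [0,0,0]}
    - {"grip": 0,"xyz": [0,0,0],"rot": [0,0,0]}
    - {"grip": 0,"xyz": [0,0,0],"rot": [0,0,0]}
    - {"grip": 0,"xyz": [0,0,0],"rot": [0,0,0]}
    - {"grip": 0,"xyz": [0,0,0],"rot": [0,0,0]}
    - {"grip": 0,"xyz": [0,0,0],"rot": [0,0,0]}
    - {"grip": 0,"xyz": [0,0,0],"rot": [0,0,0]}

```text
time: 16.9
eef_pos: [558.9, -224.8, 147.7]
orientation: [0.76, 0.65, -0.0, -0.0]
ft_force: [-0.7, -0.4, -2.5]
gripper_width: 35.6
grip_force: 24.9
```

```bash
python3 - <<'E'
from h import *
nav((557.6,-225.5,147,-9))
c=snap('scene');P=cloud(c);h=cv2.cvtColor(c['pixels'],cv2.COLOR_RGB2HSV)
m=cv2.inRange(h,np.array((100,120,60)),np.array((125,255,255)))>0
q=P[m&(P[...,2]>65)&(P[...,2]<145)&(P[...,0]>500)&(P[...,0]<650)&(P[...,1]<-180)&(P[...,1]>-260)]
e=np.radians(81);f=np.array([np.cos(e),np.sin(e),0]);s=np.array([f[1],-f[0],0])
print(len(q),'f',np.percentile(q@f,[3,50,97])+188.5,'s',np.percentile(q@s,[3,50,97])-586,'z',np.percentile(q[:,2],[3,50,97]))
E
```

```text
t 16.9 p [ 558.9 -224.8  147.7] ty -8.9 w 35.6 gf 24.9 F [-0.7 -0.4 -2.5] j [-0.42  0.2   1.86 -0.    1.09 -0.27]
 rot 1 x [-0.      0.      0.0023]   shift 1 x [-0.0009 -0.0011  0.0007]  total [-0.0009 -0.0011  0.0007]
299 f [35.8063689  53.31339709 71.26383613] s [24.0332113  30.02183919 33.61301891] z [ 80.68877784 102.15272563 142.79989195]
```

Request:
apply_moves:
  increments:
    - {"grip": 0,"xyz": [0.013,0,0],"rot": [0,0,0]}
    - {"grip": 0,"xyz": [0.013,0,0],"rot": [0,0,0]}
    - {"grip": 0,"xyz": [0.014,0,0],"rot": [0,0,0]}
    - {"grip": 0,"xyz": [0,0,0],"rot": [0,0,0.1122]}
    - {"grip": 0,"xyz": [0,0,0],"rot": [0,0,0.1122]}
    - {"grip": 0,"xyz": [0,0,0],"rot": [0,0,0.1122]}
    - {"grip": 0,"xyz": [0,0,0],"rot": [0,0,0.1122]}
    - {"grip": 0,"xyz": [0,0,0],"rot": [0,0,0.1122]}
    - {"grip": 0,"xyz": [0,0,0],"rot": [0,0,0.1122]}
    - {"grip": 0,"xyz": [0,0,0],"rot": [0,0,0.1122]}
    - {"grip": 0,"xyz": [0,0,0],"rot": [0,0,0.1122]}
    - {"grip": 0,"xyz": [0,0,0],"rot": [0,0,0.1122]}
    - {"grip": 0,"xyz": [0,0,0],"rot": [0,0,0.1122]}
    - {"grip": 0,"xyz": [0,0,0],"rot": [0,0,0.1122]}
    - {"grip": 0,"xyz": [0,0,0],"rot": [0,0,0.1122]}
    - {"grip": 0,"xyz": [0,0,0],"rot": [0,0,0.1122]}
    - {"grip": 0,"xyz": [0,0,0],"rot": [0,0,0.1122]}
    - {"grip": 0,"xyz": [0,0,0],"rot": [0,0,0]}

```text
time: 18.45
eef_pos: [565.2, -183.7, 147.7]
orientation: [0.997, -0.078, -0.0, -0.0]
ft_force: [0.9, -0.1, -1.9]
gripper_width: 35.8
grip_force: 24.9
```

Request:
apply_moves:
  increments:
    - {"grip": 0,"xyz": [0,0.01,0],"rot": [0,0,0]}
    - {"grip": 0,"xyz": [0,0.01,0],"rot": [0,0,0]}
    - {"grip": 0,"xyz": [0,0.01,0],"rot": [0,0,0]}
    - {"grip": 0,"xyz": [0,0.01,0],"rot": [0,0,0]}
    - {"grip": 0,"xyz": [0,0,0],"rot": [0,0,0]}
    - {"grip": 0,"xyz": [0,0,0],"rot": [0,0,0]}
    - {"grip": 0,"xyz": [0,0,0],"rot": [0,0,0]}
    - {"grip": 0,"xyz": [0,0,0],"rot": [0,0,0]}
    - {"grip": 0,"xyz": [0,0,0],"rot": [0,0,0]}
    - {"grip": 0,"xyz": [0,0,0],"rot": [0,0,0]}
    - {"grip": 0,"xyz": [0,0,0],"rot": [0,0,0]}
    - {"grip": 0,"xyz": [0,0,0],"rot": [0,0,0]}
    - {"grip": 0,"xyz": [0,0,0],"rot": [0,0,0]}
    - {"grip": 0,"xyz": [0,0,0],"rot": [0,0,0]}
    - {"grip": 0,"xyz": [0,0,0],"rot": [0,0,0]}
    - {"grip": 0,"xyz": [0,0,0],"rot": [0,0,0]}

```text
time: 19.78
eef_pos: [558.9, -224.8, 147.7]
orientation: [0.997, -0.077, -0.0, 0.0]
ft_force: [-0.5, 0.2, -2.0]
gripper_width: 36.0
grip_force: 24.9
```

```bash
python3 - <<'E'
from h import *
nav((557.6,-225.5,147,-99))
# tray: centre (511.7,252.1), x axis at -8.5 deg; +y of tray = 81.5 deg
a=np.radians(-8.6);X=np.array([np.cos(a),np.sin(a)]);Y=np.array([-X[1],X[0]]);T=np.array([511.7,252.1])
w=T+Y*52.5
f=np.array([np.cos(np.radians(81)),np.sin(np.radians(81))]);r=np.array([557.6,-225.5])+60*f
print('white bay',w,'blue slots',[T-Y*52.5+X*k for k in(-85,0,85)])
nav((*r,147,-99),(*r,175,-99),(*w,175,-8.6),(*w,99,-8.6))
E
```

```text
t 19.8 p [ 558.9 -224.8  147.7] ty -98.9 w 36.0 gf 24.9 F [-0.5  0.2 -2. ] j [-0.42  0.2   1.86 -0.    1.09  1.3 ]
 rot 1 x [0.     0.     0.0024]   shift 1 x [-0.0012  0.0009  0.0007]  total [-0.0012  0.0009  0.0007]
white bay [519.55060553 304.00971   ] blue slots [array([419.80510208, 212.90079419]), array([503.84939447, 200.19029   ]), array([587.89368686, 187.4797858 ])]
t 19.8 p [ 558.9 -224.8  147.7] ty -98.9 w 36.0 gf 24.9 F [-0.5  0.2 -2. ] j [-0.42  0.2   1.86 -0.    1.09  1.3 ]
 rot 1 x [0.     0.     0.0024]   shift 2 x [-0.0006 -0.0295  0.0004]  total [-0.0012 -0.0591  0.0007]
 rot 0 x [0. 0. 0.]   shift 1 x [ 0.     0.    -0.028]  total [ 0.     0.    -0.028]
 rot 14 x [-0.     -0.     -0.1127]   shift 14 x [ 0.0327 -0.0084  0.    ]  total [ 0.4579 -0.1172  0.    ]
 rot 0 x [0. 0. 0.]   shift 3 x [0.     0.     0.0253]  total [0.    0.    0.076]
```

Request:
apply_moves:
  increments:
    - {"grip": 0,"xyz": [0,-0.03,0],"rot": [0,0,0]}
    - {"grip": 0,"xyz": [0,-0.03,0],"rot": [0,0,0]}
    - {"grip": 0,"xyz": [0,0,-0.028],"rot": [0,0,0]}
    - {"grip": 0,"xyz": [0,0,0],"rot": [0,0,-0.1125]}
    - {"grip": 0,"xyz": [0,0,0],"rot": [0,0,-0.1125]}
    - {"grip": 0,"xyz": [0,0,0],"rot": [0,0,-0.1125]}
    - {"grip": 0,"xyz": [0,0,0],"rot": [0,0,-0.1125]}
    - {"grip": 0,"xyz": [0,0,0],"rot": [0,0,-0.1125]}
    - {"grip": 0,"xyz": [0,0,0],"rot": [0,0,-0.1125]}
    - {"grip": 0,"xyz": [0,0,0],"rot": [0,0,-0.1125]}
    - {"grip": 0,"xyz": [0,0,0],"rot": [0,0,-0.1125]}
    - {"grip": 0,"xyz": [0,0,0],"rot": [0,0,-0.1125]}
    - {"grip": 0,"xyz": [0,0,0],"rot": [0,0,-0.1125]}
    - {"grip": 0,"xyz": [0,0,0],"rot": [0,0,-0.1125]}
    - {"grip": 0,"xyz": [0,0,0],"rot": [0,0,-0.1125]}
    - {"grip": 0,"xyz": [0,0,0],"rot": [0,0,-0.1125]}
    - {"grip": 0,"xyz": [0,0,0],"rot": [0,0,-0.1125]}

```text
time: 21.2
eef_pos: [568.1, -165.6, 175.7]
orientation: [0.756, 0.654, -0.0, -0.0]
ft_force: [-0.2, 0.6, -2.0]
gripper_width: 35.8
grip_force: 24.9
```

Request:
apply_moves:
  increments:
    - {"grip": 0,"xyz": [0.02,-0.004,0],"rot": [0,0,0]}
    - {"grip": 0,"xyz": [0.03,-0.008,0],"rot": [0,0,0]}
    - {"grip": 0,"xyz": [0.03,-0.008,0],"rot": [0,0,0]}
    - {"grip": 0,"xyz": [0.03,-0.008,0],"rot": [0,0,0]}
    - {"grip": 0,"xyz": [0.03,-0.008,0],"rot": [0,0,0]}
    - {"grip": 0,"xyz": [0.03,-0.008,0],"rot": [0,0,0]}
    - {"grip": 0,"xyz": [0.03,-0.008,0],"rot": [0,0,0]}
    - {"grip": 0,"xyz": [0.03,-0.008,0],"rot": [0,0,0]}
    - {"grip": 0,"xyz": [0.03,-0.008,0],"rot": [0,0,0]}
    - {"grip": 0,"xyz": [0.03,-0.008,0],"rot": [0,0,0]}
    - {"grip": 0,"xyz": [0.03,-0.008,0],"rot": [0,0,0]}
    - {"grip": 0,"xyz": [0.03,-0.008,0],"rot": [0,0,0]}
    - {"grip": 0,"xyz": [0.03,-0.008,0],"rot": [0,0,0]}
    - {"grip": 0,"xyz": [0.03,-0.008,0],"rot": [0,0,0]}
    - {"grip": 0,"xyz": [0.03,-0.008,0],"rot": [0,0,0]}
    - {"grip": 0,"xyz": [0.02,-0.004,0],"rot": [0,0,0]}
    - {"grip": 0,"xyz": [0,0,0],"rot": [0,0,0]}
    - {"grip": 0,"xyz": [0,0,0],"rot": [0,0,0]}
    - {"grip": 0,"xyz": [0,0,0],"rot": [0,0,0]}

```text
time: 22.78
eef_pos: [518.3, 306.7, 175.5]
orientation: [0.758, 0.652, -0.0, 0.0]
ft_force: [0.4, -0.5, -0.6]
gripper_width: 35.7
grip_force: 24.9
```

```bash
python3 - <<'E'
from h import *
nav((519.5,304,175,-8.6),(519.5,304,97,-8.6))
E
```

```text
t 22.8 p [518.3 306.7 175.5] ty -8.6 w 35.7 gf 24.9 F [ 0.4 -0.5 -0.6] j [ 0.49  0.18  1.83 -0.    1.14  0.64]
 rot 1 x [-0.0003  0.001  -0.0001]   shift 1 x [-0.0025  0.0015  0.0005]  total [-0.0025  0.0015  0.0005]
 rot 0 x [0. 0. 0.]   shift 3 x [0.    0.    0.026]  total [0.    0.    0.078]
```

Request:
apply_moves:
  increments:
    - {"grip": 0,"xyz": [-0.002,0.001,0.02],"rot": [0,0,0]}
    - {"grip": 0,"xyz": [0,0,0.02],"rot": [0,0,0]}
    - {"grip": 0,"xyz": [0,0,0.02],"rot": [0,0,0]}
    - {"grip": 0,"xyz": [0,0,0.01],"rot": [0,0,0]}
    - {"grip": 0,"xyz": [0,0,0.008],"rot": [0,0,0]}
    - {"grip": 0,"xyz": [0,0,0.001],"rot": [0,0,0]}
    - {"grip": 0,"xyz": [0,0,0],"rot": [0,0,0]}
    - {"grip": 0,"xyz": [0,0,0],"rot": [0,0,0]}
    - {"grip": 0.8,"xyz": [0,0,0],"rot": [0,0,0]}
    - {"grip": 0.8,"xyz": [0,0,0],"rot": [0,0,0]}
    - {"grip": 0.8,"xyz": [0,0,0],"rot": [0,0,0]}
    - {"grip": 0.8,"xyz": [0,0,0],"rot": [0,0,0]}
    - {"grip": 0.8,"xyz": [0,0,0],"rot": [0,0,0]}
    - {"grip": 0.8,"xyz": [0,0,0],"rot": [0,0,0]}
    - {"grip": 0.8,"xyz": [0,0,-0.03],"rot": [0,0,0]}
    - {"grip": 0.8,"xyz": [0,0,-0.03],"rot": [0,0,0]}
    - {"grip": 0.8,"xyz": [0,0,-0.03],"rot": [0,0,0]}
    - {"grip": 0.8,"xyz": [0,0,0],"rot": [0,0,0]}
    - {"grip": 0.8,"xyz": [0,0,0],"rot": [0,0,0]}

```text
time: 24.37
eef_pos: [520.9, 306.0, 189.6]
orientation: [0.758, 0.652, 0.003, 0.001]
ft_force: [-0.0, -0.4, 0.0]
gripper_width: 70.7
grip_force: 0.0
```

```bash
cat > l.py <<'E'
from h import *
for n,roi in(('top',(185,120,345,330)),('scene',(310,250,520,360))):
    c=snap(n);print(n)
    for b in blobs(c,*BLUE,25,48,roi=roi): print('  ',*b)
    for b in blobs(c,(0,0,150),(180,70,255),118,140,roi=(100,165,240,320) if n=='top' else (400,170,520,300)): print('  cap',*b)
E
python3 l.py; python3 -c "
from h import *
nav()"
```

```text
top
   [312. 169.] 335 33.5 [684.6 -68. ] [70.  40.4] -7.9
   [253. 175.] 333 33.1 [670.8  72.6] [71.5 39.7] 27.2
   [262. 212.] 143 33.0 [578.2  52.7] [69.  40.7] -27.8
   [305. 220.] 204 32.8 [560.5 -43.8] [69.7 40.2] -5.8
  cap [140. 230.] 305 128.0 [519.7 302.1] [38.7 37.4] 82.0
scene
   [477. 259.] 118 38.3 [547.1 300.7] [42.7 26.6] 80.5
   [378. 282.] 277 34.0 [583.5  52.2] [80.3 40.6] -30.1
   [335. 282.] 281 33.9 [566.1 -42.8] [76.2 42.1] -9.5
   [399. 309.] 358 33.9 [676.   72.6] [73.9 46.8] 26.7
   [335. 322.] 356 34.0 [691.4 -67.5] [77.6 40.5] -8.0
  cap [481. 223.] 210 128.5 [530.  301.7] [47.9 39.5] -9.4
t 24.5 p [518.7 304.9 186. ] ty -8.6 w 70.4 gf 0.0 F [-0.3  0.6 -0.3] j [ 0.49  0.17  1.82 -0.    1.16  0.64]
```

The bottle stands in the white bay. Next is case A.

```bash
python3 -c "
from h import *
nav((578,52.5,120,62),(578,52.5,6,62),(578,52.5,90,62),(587.9,187.5,90,-8.6),(587.9,187.5,12,-8.6))"
```

```text
t 24.5 p [518.7 304.9 186. ] ty -8.6 w 70.4 gf 0.0 F [-0.3  0.6 -0.3] j [ 0.49  0.17  1.82 -0.    1.16  0.64]
 rot 11 x [-1.000e-04  0.000e+00 -1.121e-01]   shift 8 x [-0.0214 -0.0244  0.0083]  total [-0.1708 -0.195   0.066 ]
 rot 0 x [0. 0. 0.]   shift 4 x [0.     0.     0.0285]  total [0.    0.    0.114]
 rot 0 x [0. 0. 0.]   shift 3 x [ 0.     0.    -0.028]  total [ 0.     0.    -0.084]
 rot 11 x [0.    0.    0.112]   shift 4 x [ 0.0337 -0.0026  0.    ]  total [ 0.135  -0.0104  0.    ]
 rot 0 x [0. 0. 0.]   shift 3 x [0.    0.    0.026]  total [0.    0.    0.078]
```

Request:
apply_moves:
  increments:
    - {"grip": 0.8,"xyz": [0,0,0],"rot": [0,0,-0.112]}
    - {"grip": 0.8,"xyz": [0,0,0],"rot": [0,0,-0.112]}
    - {"grip": 0.8,"xyz": [0,0,0],"rot": [0,0,-0.112]}
    - {"grip": 0.8,"xyz": [0,0,0],"rot": [0,0,-0.112]}
    - {"grip": 0.8,"xyz": [0,0,0],"rot": [0,0,-0.112]}
    - {"grip": 0.8,"xyz": [0,0,0],"rot": [0,0,-0.112]}
    - {"grip": 0.8,"xyz": [0,0,0],"rot": [0,0,-0.112]}
    - {"grip": 0.8,"xyz": [0,0,0],"rot": [0,0,-0.112]}
    - {"grip": 0.8,"xyz": [0,0,0],"rot": [0,0,-0.112]}
    - {"grip": 0.8,"xyz": [0,0,0],"rot": [0,0,-0.112]}
    - {"grip": 0.8,"xyz": [0,0,0],"rot": [0,0,-0.112]}
    - {"grip": 0.8,"xyz": [-0.0214,-0.0244,0],"rot": [0,0,0]}
    - {"grip": 0.8,"xyz": [-0.0214,-0.0244,0],"rot": [0,0,0]}
    - {"grip": 0.8,"xyz": [-0.0214,-0.0244,0],"rot": [0,0,0]}
    - {"grip": 0.8,"xyz": [-0.0214,-0.0244,0],"rot": [0,0,0]}
    - {"grip": 0.8,"xyz": [-0.0214,-0.0244,0],"rot": [0,0,0]}
    - {"grip": 0.8,"xyz": [-0.0214,-0.0244,0],"rot": [0,0,0]}
    - {"grip": 0.8,"xyz": [-0.0214,-0.0244,0],"rot": [0,0,0]}
    - {"grip": 0.8,"xyz": [-0.0214,-0.0244,0],"rot": [0,0,0]}

```text
time: 26.05
eef_pos: [577.1, 50.7, 184.3]
orientation: [0.242, 0.97, -0.001, -0.002]
ft_force: [0.8, -0.3, -0.6]
gripper_width: 70.7
grip_force: 0.0
```

Request:
apply_moves:
  increments:
    - {"grip": 0.8,"xyz": [0,0,0.03],"rot": [0,0,0]}
    - {"grip": 0.8,"xyz": [0,0,0.03],"rot": [0,0,0]}
    - {"grip": 0.8,"xyz": [0,0,0],"rot": [0,0,0]}
    - {"grip": 0.8,"xyz": [0,0,0],"rot": [0,0,0]}
    - {"grip": 0.8,"xyz": [0,0,0],"rot": [0,0,0]}
  newtons: 15

```text
time: 26.47
eef_pos: [578.1, 52.6, 126.4]
orientation: [0.242, 0.97, -0.0, -0.001]
ft_force: [0.2, 0.5, 0.7]
gripper_width: 70.8
grip_force: 0.0
```

```bash
python3 l.py; python3 -c "
from h import *
nav((578,52.5,6,62))"
```

```text
top
   [313. 167.] 252 33.5 [684.6 -67.9] [70.1 40.2] -7.7
   [303. 221.] 339 33.6 [560.3 -43.8] [69.7 40.1] -5.9
  cap [140. 230.] 304 127.9 [519.8 302.1] [38.7 37.3] 82.0
scene
   [477. 259.] 115 38.0 [546.8 300.9] [42.8 26.6] 80.5
   [378. 282.] 297 34.1 [583.8  52.3] [80.3 40.7] -29.6
   [335. 282.] 300 34.1 [566.8 -43.6] [79.6 40.6] -5.9
   [399. 309.] 353 33.6 [675.6  73.3] [73.7 46.4] 25.5
   [335. 322.] 358 34.0 [691.4 -67.5] [77.6 40.6] -8.0
  cap [481. 223.] 209 128.3 [529.7 301.6] [48. 40.] -9.4
t 26.6 p [579.6  52.9 128.3] ty 62.0 w 70.7 gf 0.0 F [-0.   0.6  0.4] j [ 0.05  0.18  1.92  0.    1.04 -1.03]
 rot 1 x [0.0012 0.002  0.0001]   shift 4 x [ 0.0003 -0.0003  0.0306]  total [ 0.0012 -0.0011  0.1223]
```

Unmoved. I'll descend, grip and lift.

Request:
apply_moves:
  increments:
    - {"grip": 0.8,"xyz": [0,0,0.03],"rot": [0,0,0]}
    - {"grip": 0.8,"xyz": [0,0,0.03],"rot": [0,0,0]}
    - {"grip": 0.8,"xyz": [0,0,0.03],"rot": [0,0,0]}
    - {"grip": 0.8,"xyz": [0,0,0.02],"rot": [0,0,0]}
    - {"grip": 0.8,"xyz": [0,0,0.01],"rot": [0,0,0]}
    - {"grip": 0.8,"xyz": [0,0,0],"rot": [0,0,0]}
    - {"grip": 0,"xyz": [0,0,0],"rot": [0,0,0]}
    - {"grip": 0,"xyz": [0,0,0],"rot": [0,0,0]}
    - {"grip": 0,"xyz": [0,0,0],"rot": [0,0,0]}
    - {"grip": 0,"xyz": [0,0,0],"rot": [0,0,0]}
    - {"grip": 0,"xyz": [0,0,0],"rot": [0,0,0]}
    - {"grip": 0,"xyz": [0,0,0],"rot": [0,0,0]}
    - {"grip": 0,"xyz": [0,0,0],"rot": [0,0,0]}
    - {"grip": 0,"xyz": [0,0,0],"rot": [0,0,0]}
    - {"grip": 0,"xyz": [0,0,-0.02],"rot": [0,0,0]}
    - {"grip": 0,"xyz": [0,0,-0.03],"rot": [0,0,0]}
    - {"grip": 0,"xyz": [0,0,-0.03],"rot": [0,0,0]}
    - {"grip": 0,"xyz": [0,0,0],"rot": [0,0,0]}
    - {"grip": 0,"xyz": [0,0,0],"rot": [0,0,0]}

```text
time: 28.15
eef_pos: [580.3, 52.4, 88.9]
orientation: [0.242, 0.97, 0.001, 0.002]
ft_force: [0.1, 0.3, -0.3]
gripper_width: 39.6
grip_force: 15.0
```

Request:
apply_moves:
  increments:
    - {"grip": 0,"xyz": [0,0,0],"rot": [0,0,0.112]}
    - {"grip": 0,"xyz": [0,0,0],"rot": [0,0,0.112]}
    - {"grip": 0,"xyz": [0,0,0],"rot": [0,0,0.112]}
    - {"grip": 0,"xyz": [0,0,0],"rot": [0,0,0.112]}
    - {"grip": 0,"xyz": [0,0,0],"rot": [0,0,0.112]}
    - {"grip": 0,"xyz": [0,0,0],"rot": [0,0,0.112]}
    - {"grip": 0,"xyz": [0,0,0],"rot": [0,0,0.112]}
    - {"grip": 0,"xyz": [0,0,0],"rot": [0,0,0.112]}
    - {"grip": 0,"xyz": [0,0,0],"rot": [0,0,0.112]}
    - {"grip": 0,"xyz": [0,0,0],"rot": [0,0,0.112]}
    - {"grip": 0,"xyz": [0,0,0],"rot": [0,0,0.112]}
    - {"grip": 0,"xyz": [0.027,-0.002,0],"rot": [0,0,0]}
    - {"grip": 0,"xyz": [0.027,-0.002,0],"rot": [0,0,0]}
    - {"grip": 0,"xyz": [0.027,-0.002,0],"rot": [0,0,0]}
    - {"grip": 0,"xyz": [0.027,-0.002,0],"rot": [0,0,0]}
    - {"grip": 0,"xyz": [0.027,-0.002,0],"rot": [0,0,0]}
    - {"grip": 0,"xyz": [0,0,0],"rot": [0,0,0]}
    - {"grip": 0,"xyz": [0,0,0],"rot": [0,0,0]}
    - {"grip": 0,"xyz": [0,0,0],"rot": [0,0,0]}

```text
time: 29.73
eef_pos: [587.4, 186.7, 84.8]
orientation: [0.758, 0.652, -0.002, -0.001]
ft_force: [-0.4, -0.5, -0.3]
gripper_width: 39.9
grip_force: 15.0
```

```bash
python3 -c "
from h import *
nav((587.9,187.5,12,-8.6),(587.9,187.5,112,-8.6),(671,72.6,112,-63),(671,72.6,6,-63))"
```

```text
t 29.7 p [587.4 186.7  84.8] ty -8.6 w 39.9 gf 15.0 F [-0.4 -0.5 -0.3] j [ 0.27  0.29  1.87 -0.    0.98  0.42]
 rot 1 x [-0.0031  0.0019  0.0002]   shift 3 x [0.0003 0.0001 0.0243]  total [0.0009 0.0003 0.0728]
 rot 0 x [0. 0. 0.]   shift 3 x [ 0.      0.     -0.0333]  total [ 0.   0.  -0.1]
 rot 9 x [0.     0.     0.1055]   shift 5 x [0.0044 0.028  0.    ]  total [0.0219 0.1401 0.    ]
 rot 0 x [0. 0. 0.]   shift 4 x [0.     0.     0.0265]  total [0.    0.    0.106]
```

Request:
apply_moves:
  increments:
    - {"grip": 0,"xyz": [0.001,0,0.02],"rot": [0,0,0]}
    - {"grip": 0,"xyz": [0,0,0.02],"rot": [0,0,0]}
    - {"grip": 0,"xyz": [0,0,0.018],"rot": [0,0,0]}
    - {"grip": 0,"xyz": [0,0,0.008],"rot": [0,0,0]}
    - {"grip": 0,"xyz": [0,0,0.006],"rot": [0,0,0]}
    - {"grip": 0,"xyz": [0,0,0],"rot": [0,0,0]}
    - {"grip": 0,"xyz": [0,0,0],"rot": [0,0,0]}
    - {"grip": 0.65,"xyz": [0,0,0],"rot": [0,0,0]}
    - {"grip": 0.65,"xyz": [0,0,0],"rot": [0,0,0]}
    - {"grip": 0.65,"xyz": [0,0,0],"rot": [0,0,0]}
    - {"grip": 0.65,"xyz": [0,0,0],"rot": [0,0,0]}
    - {"grip": 0.65,"xyz": [0,0,-0.03],"rot": [0,0,0]}
    - {"grip": 0.65,"xyz": [0,0,-0.035],"rot": [0,0,0]}
    - {"grip": 0.65,"xyz": [0,0,-0.035],"rot": [0,0,0]}
    - {"grip": 0.65,"xyz": [0,0,0],"rot": [0,0,0]}
    - {"grip": 0.65,"xyz": [0,0,0],"rot": [0,0,0]}

```text
time: 31.07
eef_pos: [591.6, 189.1, 118.4]
orientation: [0.758, 0.652, 0.003, 0.002]
ft_force: [-0.7, 0.6, -1.0]
gripper_width: 57.4
grip_force: 0.0
```

Request:
apply_moves:
  increments:
    - {"grip": 0.8,"xyz": [0,0,0],"rot": [0,0,0.1055]}
    - {"grip": 0.8,"xyz": [0,0,0],"rot": [0,0,0.1055]}
    - {"grip": 0.8,"xyz": [0,0,0],"rot": [0,0,0.1055]}
    - {"grip": 0.8,"xyz": [0,0,0],"rot": [0,0,0.1055]}
    - {"grip": 0.8,"xyz": [0,0,0],"rot": [0,0,0.1055]}
    - {"grip": 0.8,"xyz": [0,0,0],"rot": [0,0,0.1055]}
    - {"grip": 0.8,"xyz": [0,0,0],"rot": [0,0,0.1055]}
    - {"grip": 0.8,"xyz": [0,0,0],"rot": [0,0,0.1055]}
    - {"grip": 0.8,"xyz": [0,0,0],"rot": [0,0,0.1055]}
    - {"grip": 0.8,"xyz": [0.0044,0.028,0],"rot": [0,0,0]}
    - {"grip": 0.8,"xyz": [0.0044,0.028,0],"rot": [0,0,0]}
    - {"grip": 0.8,"xyz": [0.0044,0.028,0],"rot": [0,0,0]}
    - {"grip": 0.8,"xyz": [0.0044,0.028,0],"rot": [0,0,0]}
    - {"grip": 0.8,"xyz": [0.0044,0.028,0],"rot": [0,0,0]}
    - {"grip": 0.8,"xyz": [0,0,0],"rot": [0,0,0]}
    - {"grip": 0.8,"xyz": [0,0,0],"rot": [0,0,0]}
    - {"grip": 0.8,"xyz": [0,0,0],"rot": [0,0,0]}

```text
time: 32.48
eef_pos: [670.7, 73.7, 112.9]
orientation: [0.972, 0.233, -0.002, -0.001]
ft_force: [-0.0, 0.1, -0.8]
gripper_width: 70.4
grip_force: 0.0
```

```bash
python3 l.py; python3 -c "
from h import *
nav((671,72.6,6,-63),(671,72.6,95,-63),(504,200,95,-8.6),(504,200,12,-8.6))"
```

```text
top
   [312. 169.] 343 33.3 [684.5 -68. ] [70.4 40.1] -8.1
   [302. 220.] 269 32.9 [560.5 -43.8] [69.7 40.2] -5.8
   [340. 298.] 42 25.9 [ 379.2 -127.4] [18.3 13.6] 89.5
  cap [140. 230.] 307 128.0 [519.7 301.9] [39.3 37.2] 81.3
scene
   [477. 259.] 114 37.7 [546.4 301.1] [42.8 26.6] 80.5
   [335. 282.] 303 33.9 [566.9 -43.5] [80.  40.8] -6.3
   [438. 278.] 307 38.5 [594.9 187.5] [72.7 45.7] 80.5
   [399. 309.] 363 33.7 [675.8  72.6] [74.  46.8] 26.7
   [335. 322.] 362 34.0 [691.4 -67.7] [77.5 40.2] -8.0
  cap [481. 223.] 203 128.4 [529.7 301.6] [48. 40.] -9.4
t 32.6 p [670.8  74.5 113.6] ty -63.0 w 70.5 gf 0.0 F [-0.4 -0.2 -0.3] j [0.07 0.36 1.72 0.   1.06 1.17]
 rot 1 x [-0.0012  0.0019  0.0003]   shift 4 x [-0.0002  0.0004  0.0269]  total [-0.0006  0.0018  0.1076]
 rot 0 x [0. 0. 0.]   shift 3 x [ 0.      0.     -0.0297]  total [ 0.     0.    -0.089]
 rot 9 x [ 0.      0.     -0.1055]   shift 7 x [ 0.0144 -0.0263  0.    ]  total [ 0.101  -0.1842  0.    ]
 rot 0 x [0. 0. 0.]   shift 3 x [0.     0.     0.0277]  total [0.    0.    0.083]
```

Request:
apply_moves:
  increments:
    - {"grip": 0.8,"xyz": [0,0.002,0.03],"rot": [0,0,0]}
    - {"grip": 0.8,"xyz": [0,0,0.03],"rot": [0,0,0]}
    - {"grip": 0.8,"xyz": [0,0,0.03],"rot": [0,0,0]}
    - {"grip": 0.8,"xyz": [0,0,0.016],"rot": [0,0,0]}
    - {"grip": 0.8,"xyz": [0,0,0],"rot": [0,0,0]}
    - {"grip": 0.8,"xyz": [0,0,0],"rot": [0,0,0]}
    - {"grip": 0,"xyz": [0,0,0],"rot": [0,0,0]}
    - {"grip": 0,"xyz": [0,0,0],"rot": [0,0,0]}
    - {"grip": 0,"xyz": [0,0,0],"rot": [0,0,0]}
    - {"grip": 0,"xyz": [0,0,0],"rot": [0,0,0]}
    - {"grip": 0,"xyz": [0,0,0],"rot": [0,0,0]}
    - {"grip": 0,"xyz": [0,0,0],"rot": [0,0,0]}
    - {"grip": 0,"xyz": [0,0,0],"rot": [0,0,0]}
    - {"grip": 0,"xyz": [0,0,0],"rot": [0,0,0]}
    - {"grip": 0,"xyz": [0,0,-0.02],"rot": [0,0,0]}
    - {"grip": 0,"xyz": [0,0,-0.035],"rot": [0,0,0]}
    - {"grip": 0,"xyz": [0,0,-0.035],"rot": [0,0,0]}
    - {"grip": 0,"xyz": [0,0,0],"rot": [0,0,0]}
    - {"grip": 0,"xyz": [0,0,0],"rot": [0,0,0]}

```text
time: 34.17
eef_pos: [675.4, 71.7, 102.0]
orientation: [0.972, 0.233, 0.003, 0.001]
ft_force: [-0.2, 0.1, -2.1]
gripper_width: 39.9
grip_force: 15.0
```

Request:
apply_moves:
  increments:
    - {"grip": 0,"xyz": [0,0,0],"rot": [0,0,-0.1055]}
    - {"grip": 0,"xyz": [0,0,0],"rot": [0,0,-0.1055]}
    - {"grip": 0,"xyz": [0,0,0],"rot": [0,0,-0.1055]}
    - {"grip": 0,"xyz": [0,0,0],"rot": [0,0,-0.1055]}
    - {"grip": 0,"xyz": [0,0,0],"rot": [0,0,-0.1055]}
    - {"grip": 0,"xyz": [0,0,0],"rot": [0,0,-0.1055]}
    - {"grip": 0,"xyz": [0,0,0],"rot": [0,0,-0.1055]}
    - {"grip": 0,"xyz": [0,0,0],"rot": [0,0,-0.1055]}
    - {"grip": 0,"xyz": [0,0,0],"rot": [0,0,-0.1055]}
    - {"grip": 0,"xyz": [0.0144,-0.0263,0],"rot": [0,0,0]}
    - {"grip": 0,"xyz": [0.0144,-0.0263,0],"rot": [0,0,0]}
    - {"grip": 0,"xyz": [0.0144,-0.0263,0],"rot": [0,0,0]}
    - {"grip": 0,"xyz": [0.0144,-0.0263,0],"rot": [0,0,0]}
    - {"grip": 0,"xyz": [0.0144,-0.0263,0],"rot": [0,0,0]}
    - {"grip": 0,"xyz": [0.0144,-0.0263,0],"rot": [0,0,0]}
    - {"grip": 0,"xyz": [0.0144,-0.0263,0],"rot": [0,0,0]}
    - {"grip": 0,"xyz": [0,0,0],"rot": [0,0,0]}
    - {"grip": 0,"xyz": [0,0,0],"rot": [0,0,0]}
    - {"grip": 0,"xyz": [0,0,0],"rot": [0,0,0]}

```text
time: 35.75
eef_pos: [505.6, 198.6, 97.5]
orientation: [0.758, 0.652, -0.001, -0.0]
ft_force: [0.1, -0.0, -0.4]
gripper_width: 40.0
grip_force: 15.0
```

```bash
python3 -c "
from h import *
nav((504,200,13,-8.6),(504,200,113,-8.6),(560.4,-43.8,113,-96),(560.4,-43.8,6,-96))"
```

```text
t 35.8 p [505.6 198.6  97.5] ty -8.6 w 40.0 gf 15.0 F [ 0.1 -0.  -0.4] j [ 0.33  0.15  2.02 -0.    0.97  0.48]
 rot 1 x [-0.0013  0.0011  0.0002]   shift 3 x [ 0.0004 -0.0006  0.0282]  total [ 0.0011 -0.0018  0.0845]
 rot 0 x [0. 0. 0.]   shift 3 x [ 0.      0.     -0.0333]  total [ 0.   0.  -0.1]
 rot 14 x [0.    0.    0.109]   shift 8 x [0.0102 0.0296 0.    ]  total [0.0816 0.2366 0.    ]
 rot 0 x [0. 0. 0.]   shift 4 x [0.     0.     0.0268]  total [0.    0.    0.107]
```

Request:
apply_moves:
  increments:
    - {"grip": 0,"xyz": [0.001,-0.002,0.03],"rot": [0,0,0]}
    - {"grip": 0,"xyz": [0,0,0.02],"rot": [0,0,0]}
    - {"grip": 0,"xyz": [0,0,0.018],"rot": [0,0,0]}
    - {"grip": 0,"xyz": [0,0,0.009],"rot": [0,0,0]}
    - {"grip": 0,"xyz": [0,0,0.007],"rot": [0,0,0]}
    - {"grip": 0,"xyz": [0,0,0],"rot": [0,0,0]}
    - {"grip": 0,"xyz": [0,0,0],"rot": [0,0,0]}
    - {"grip": 0.65,"xyz": [0,0,0],"rot": [0,0,0]}
    - {"grip": 0.65,"xyz": [0,0,0],"rot": [0,0,0]}
    - {"grip": 0.65,"xyz": [0,0,0],"rot": [0,0,0]}
    - {"grip": 0.65,"xyz": [0,0,0],"rot": [0,0,0]}
    - {"grip": 0.65,"xyz": [0,0,-0.03],"rot": [0,0,0]}
    - {"grip": 0.65,"xyz": [0,0,-0.035],"rot": [0,0,0]}
    - {"grip": 0.65,"xyz": [0,0,-0.035],"rot": [0,0,0]}
    - {"grip": 0.65,"xyz": [0,0,0],"rot": [0,0,0]}
    - {"grip": 0.65,"xyz": [0,0,0],"rot": [0,0,0]}

```text
time: 37.08
eef_pos: [506.8, 201.2, 118.0]
orientation: [0.758, 0.652, 0.003, 0.001]
ft_force: [-1.0, -0.1, -1.1]
gripper_width: 57.1
grip_force: 0.0
```

Request:
apply_moves:
  increments:
    - {"grip": 0.8,"xyz": [0,0,0],"rot": [0,0,0.109]}
    - {"grip": 0.8,"xyz": [0,0,0],"rot": [0,0,0.109]}
    - {"grip": 0.8,"xyz": [0,0,0],"rot": [0,0,0.109]}
    - {"grip": 0.8,"xyz": [0,0,0],"rot": [0,0,0.109]}
    - {"grip": 0.8,"xyz": [0,0,0],"rot": [0,0,0.109]}
    - {"grip": 0.8,"xyz": [0,0,0],"rot": [0,0,0.109]}
    - {"grip": 0.8,"xyz": [0,0,0],"rot": [0,0,0.109]}
    - {"grip": 0.8,"xyz": [0,0,0],"rot": [0,0,0.109]}
    - {"grip": 0.8,"xyz": [0,0,0],"rot": [0,0,0.109]}
    - {"grip": 0.8,"xyz": [0,0,0],"rot": [0,0,0.109]}
    - {"grip": 0.8,"xyz": [0,0,0],"rot": [0,0,0.109]}
    - {"grip": 0.8,"xyz": [0,0,0],"rot": [0,0,0.109]}
    - {"grip": 0.8,"xyz": [0,0,0],"rot": [0,0,0.109]}
    - {"grip": 0.8,"xyz": [0,0,0],"rot": [0,0,0.109]}
    - {"grip": 0.8,"xyz": [0.01,0.0296,0],"rot": [0,0,0]}
    - {"grip": 0.8,"xyz": [0.01,0.0296,0],"rot": [0,0,0]}
    - {"grip": 0.8,"xyz": [0.01,0.0296,0],"rot": [0,0,0]}
    - {"grip": 0.8,"xyz": [0.01,0.0296,0],"rot": [0,0,0]}

```text
time: 38.58
eef_pos: [530.2, 77.2, 112.7]
orientation: [0.999, -0.052, -0.002, 0.0]
ft_force: [0.6, 0.2, 0.5]
gripper_width: 70.5
grip_force: 0.0
```

Request:
apply_moves:
  increments:
    - {"grip": 0.8,"xyz": [0.01,0.0296,0],"rot": [0,0,0]}
    - {"grip": 0.8,"xyz": [0.01,0.0296,0],"rot": [0,0,0]}
    - {"grip": 0.8,"xyz": [0.01,0.0296,0],"rot": [0,0,0]}
    - {"grip": 0.8,"xyz": [0.01,0.0296,0],"rot": [0,0,0]}
    - {"grip": 0.8,"xyz": [0,0,0],"rot": [0,0,0]}
    - {"grip": 0.8,"xyz": [0,0,0],"rot": [0,0,0]}
    - {"grip": 0.8,"xyz": [0,0,0],"rot": [0,0,0]}

```text
time: 39.17
eef_pos: [557.6, -43.2, 113.2]
orientation: [0.999, -0.053, -0.001, -0.0]
ft_force: [-0.9, 0.3, -0.5]
gripper_width: 70.3
grip_force: 0.0
```

```bash
python3 l.py; python3 -c "
from h import *
nav((560.4,-43.8,6,-96),(560.4,-43.8,95,-96),(420,213,95,-8.6),(420,213,13,-8.6))"
```

```text
top
   [213. 212.] 54 37.4 [587.6 175.3] [45.8 38.7] 81.2
   [205. 249.] 65 36.5 [490.1 187.1] [70.2 32.7] -66.6
  cap [140. 230.] 308 128.3 [520.  301.9] [39.  36.6] 81.3
scene
   [430. 256.] 228 37.9 [515.5 196.9] [72.2 38.6] 80.5
   [477. 259.] 117 37.8 [546.5 301. ] [42.8 26.6] 80.5
   [335. 282.] 304 33.9 [567.  -43.2] [79.7 40.6] -6.9
   [438. 278.] 308 38.5 [594.8 187.5] [72.7 45.7] 80.5
   [335. 322.] 354 34.0 [691.4 -67.5] [77.7 40.5] -7.8
  cap [481. 223.] 203 128.1 [529.4 301.7] [48. 40.] -9.4
t 39.3 p [557.9 -42.4 113.7] ty -96.0 w 70.3 gf 0.0 F [ 0.5 -0.4  0.1] j [-0.12  0.16  1.97  0.    1.01  1.55]
 rot 1 x [-0.0004  0.0019  0.    ]   shift 4 x [0.0007 0.0003 0.0269]  total [0.0026 0.0011 0.1077]
 rot 0 x [0. 0. 0.]   shift 3 x [ 0.      0.     -0.0297]  total [ 0.     0.    -0.089]
 rot 14 x [ 0.     0.    -0.109]   shift 9 x [ 0.0259 -0.0197  0.    ]  total [ 0.2329 -0.1772  0.    ]
 rot 0 x [0. 0. 0.]   shift 3 x [0.     0.     0.0273]  total [0.    0.    0.082]
```

Request:
apply_moves:
  increments:
    - {"grip": 0.8,"xyz": [0.002,0.001,0.03],"rot": [0,0,0]}
    - {"grip": 0.8,"xyz": [0,0,0.03],"rot": [0,0,0]}
    - {"grip": 0.8,"xyz": [0,0,0.03],"rot": [0,0,0]}
    - {"grip": 0.8,"xyz": [0,0,0.016],"rot": [0,0,0]}
    - {"grip": 0.8,"xyz": [0,0,0],"rot": [0,0,0]}
    - {"grip": 0.8,"xyz": [0,0,0],"rot": [0,0,0]}
    - {"grip": 0,"xyz": [0,0,0],"rot": [0,0,0]}
    - {"grip": 0,"xyz": [0,0,0],"rot": [0,0,0]}
    - {"grip": 0,"xyz": [0,0,0],"rot": [0,0,0]}
    - {"grip": 0,"xyz": [0,0,0],"rot": [0,0,0]}
    - {"grip": 0,"xyz": [0,0,0],"rot": [0,0,0]}
    - {"grip": 0,"xyz": [0,0,0],"rot": [0,0,0]}
    - {"grip": 0,"xyz": [0,0,0],"rot": [0,0,0]}
    - {"grip": 0,"xyz": [0,0,0],"rot": [0,0,0]}
    - {"grip": 0,"xyz": [0,0,-0.02],"rot": [0,0,0]}
    - {"grip": 0,"xyz": [0,0,-0.035],"rot": [0,0,0]}
    - {"grip": 0,"xyz": [0,0,-0.035],"rot": [0,0,0]}
    - {"grip": 0,"xyz": [0,0,0],"rot": [0,0,0]}
    - {"grip": 0,"xyz": [0,0,0],"rot": [0,0,0]}

```text
time: 40.85
eef_pos: [562.9, -45.2, 101.4]
orientation: [0.999, -0.053, 0.003, 0.0]
ft_force: [-0.9, -0.8, -1.0]
gripper_width: 39.9
grip_force: 15.0
```

Request:
apply_moves:
  increments:
    - {"grip": 0,"xyz": [0,0,0],"rot": [0,0,-0.109]}
    - {"grip": 0,"xyz": [0,0,0],"rot": [0,0,-0.109]}
    - {"grip": 0,"xyz": [0,0,0],"rot": [0,0,-0.109]}
    - {"grip": 0,"xyz": [0,0,0],"rot": [0,0,-0.109]}
    - {"grip": 0,"xyz": [0,0,0],"rot": [0,0,-0.109]}
    - {"grip": 0,"xyz": [0,0,0],"rot": [0,0,-0.109]}
    - {"grip": 0,"xyz": [0,0,0],"rot": [0,0,-0.109]}
    - {"grip": 0,"xyz": [0,0,0],"rot": [0,0,-0.109]}
    - {"grip": 0,"xyz": [0,0,0],"rot": [0,0,-0.109]}
    - {"grip": 0,"xyz": [0,0,0],"rot": [0,0,-0.109]}
    - {"grip": 0,"xyz": [0,0,0],"rot": [0,0,-0.109]}
    - {"grip": 0,"xyz": [0,0,0],"rot": [0,0,-0.109]}
    - {"grip": 0,"xyz": [0,0,0],"rot": [0,0,-0.109]}
    - {"grip": 0,"xyz": [0,0,0],"rot": [0,0,-0.109]}

```text
time: 42.02
eef_pos: [558.9, -44.7, 96.2]
orientation: [0.757, 0.654, -0.001, -0.002]
ft_force: [0.3, 0.4, -0.8]
gripper_width: 39.8
grip_force: 15.0
```

Request:
apply_moves:
  increments:
    - {"grip": 0,"xyz": [0.0259,-0.0197,0],"rot": [0,0,0]}
    - {"grip": 0,"xyz": [0.0259,-0.0197,0],"rot": [0,0,0]}
    - {"grip": 0,"xyz": [0.0259,-0.0197,0],"rot": [0,0,0]}
    - {"grip": 0,"xyz": [0.0259,-0.0197,0],"rot": [0,0,0]}
    - {"grip": 0,"xyz": [0.0259,-0.0197,0],"rot": [0,0,0]}
    - {"grip": 0,"xyz": [0.0259,-0.0197,0],"rot": [0,0,0]}
    - {"grip": 0,"xyz": [0.0259,-0.0197,0],"rot": [0,0,0]}
    - {"grip": 0,"xyz": [0.0259,-0.0197,0],"rot": [0,0,0]}
    - {"grip": 0,"xyz": [0.0259,-0.0197,0],"rot": [0,0,0]}
    - {"grip": 0,"xyz": [0,0,0],"rot": [0,0,0]}
    - {"grip": 0,"xyz": [0,0,0],"rot": [0,0,0]}
    - {"grip": 0,"xyz": [0,0,0],"rot": [0,0,0]}

```text
time: 43.02
eef_pos: [419.5, 211.6, 97.3]
orientation: [0.758, 0.652, -0.001, -0.0]
ft_force: [0.3, -0.3, -0.7]
gripper_width: 39.9
grip_force: 15.0
```

```bash
python3 -c "
from h import *
nav((420,213,13,-8.6))"
```

```text
t 43.0 p [419.5 211.6  97.3] ty -8.6 w 39.9 gf 15.0 F [ 0.3 -0.3 -0.7] j [ 0.41  0.01  2.17 -0.    0.96  0.56]
 rot 1 x [-0.0019  0.0018  0.0006]   shift 3 x [0.0005 0.0001 0.0281]  total [0.0014 0.0003 0.0843]
```

Request:
apply_moves:
  increments:
    - {"grip": 0,"xyz": [0.001,0,0.03],"rot": [0,0,0]}
    - {"grip": 0,"xyz": [0,0,0.02],"rot": [0,0,0]}
    - {"grip": 0,"xyz": [0,0,0.018],"rot": [0,0,0]}
    - {"grip": 0,"xyz": [0,0,0.009],"rot": [0,0,0]}
    - {"grip": 0,"xyz": [0,0,0.007],"rot": [0,0,0]}
    - {"grip": 0,"xyz": [0,0,0],"rot": [0,0,0]}
    - {"grip": 0,"xyz": [0,0,0],"rot": [0,0,0]}
    - {"grip": 0.65,"xyz": [0,0,0],"rot": [0,0,0]}
    - {"grip": 0.65,"xyz": [0,0,0],"rot": [0,0,0]}
    - {"grip": 0.65,"xyz": [0,0,0],"rot": [0,0,0]}
    - {"grip": 0.65,"xyz": [0,0,0],"rot": [0,0,0]}
    - {"grip": 0.65,"xyz": [0,0,-0.03],"rot": [0,0,0]}
    - {"grip": 0.65,"xyz": [0,0,-0.035],"rot": [0,0,0]}
    - {"grip": 0.65,"xyz": [0,0,-0.035],"rot": [0,0,0]}
    - {"grip": 0.65,"xyz": [0,0,-0.04],"rot": [0,0,0]}
    - {"grip": 0.65,"xyz": [0,0,-0.04],"rot": [0,0,0]}
    - {"grip": 0.65,"xyz": [0,0,-0.04],"rot": [0,0,0]}
    - {"grip": 0.65,"xyz": [0,0,0],"rot": [0,0,0]}
    - {"grip": 0.65,"xyz": [0,0,0],"rot": [0,0,0]}

```text
time: 44.6
eef_pos: [422.6, 214.2, 238.5]
orientation: [0.758, 0.652, 0.004, 0.001]
ft_force: [-1.3, -0.1, -0.2]
gripper_width: 57.5
grip_force: 0.0
```

```bash
python3 l.py; python3 -c "
from h import *
nav((455.6,-283.4,232,-9),(455.6,-283.4,165,-9))"
```

```text
top
   [200. 286.] 48 35.4 [408.2 191.4] [56.7 28.7] -56.0
scene
   [430. 256.] 228 37.4 [514.9 197.2] [72.3 38.6] 80.5
   [477. 259.] 119 38.2 [547.  300.8] [42.7 26.6] 80.5
   [438. 278.] 308 38.7 [595.  187.4] [72.7 45.7] 80.5
   [335. 322.] 358 33.7 [691.  -67.4] [77.5 40.5] -7.8
  cap [481. 223.] 204 128.2 [529.4 301.4] [48.  40.6] -9.4
t 44.7 p [420.  213.  234.1] ty -8.6 w 57.3 gf 0.0 F [ 0.2 -0.4 -0.6] j [ 0.42 -0.13  2.03 -0.    1.24  0.57]
 rot 1 x [-0.0006  0.0004  0.0066]   shift 15 x [-0.0323  0.0075  0.0001]  total [-0.4848  0.1128  0.0021]
 rot 0 x [0. 0. 0.]   shift 2 x [0.     0.     0.0335]  total [0.    0.    0.067]
```

Request:
apply_moves:
  increments:
    - {"grip": 1,"xyz": [-0.0323,0.0075,0],"rot": [0,0,0]}
    - {"grip": 1,"xyz": [-0.0323,0.0075,0],"rot": [0,0,0]}
    - {"grip": 1,"xyz": [-0.0323,0.0075,0],"rot": [0,0,0]}
    - {"grip": 1,"xyz": [-0.0323,0.0075,0],"rot": [0,0,0]}
    - {"grip": 1,"xyz": [-0.0323,0.0075,0],"rot": [0,0,0]}
    - {"grip": 1,"xyz": [-0.0323,0.0075,0],"rot": [0,0,0]}
    - {"grip": 1,"xyz": [-0.0323,0.0075,0],"rot": [0,0,0]}
    - {"grip": 1,"xyz": [-0.0323,0.0075,0],"rot": [0,0,0]}
    - {"grip": 1,"xyz": [-0.0323,0.0075,0],"rot": [0,0,0]}
    - {"grip": 1,"xyz": [-0.0323,0.0075,0],"rot": [0,0,0]}
    - {"grip": 1,"xyz": [-0.0323,0.0075,0],"rot": [0,0,0]}
    - {"grip": 1,"xyz": [-0.0323,0.0075,0],"rot": [0,0,0]}
    - {"grip": 1,"xyz": [-0.0323,0.0075,0],"rot": [0,0,0]}
    - {"grip": 1,"xyz": [-0.0323,0.0075,0],"rot": [0,0,0]}
    - {"grip": 1,"xyz": [-0.0323,0.0075,0],"rot": [0,0,0]}
    - {"grip": 1,"xyz": [0,0,0],"rot": [0,0,0]}
    - {"grip": 1,"xyz": [0,0,0],"rot": [0,0,0]}
    - {"grip": 1,"xyz": [0,0,0],"rot": [0,0,0]}
  newtons: 10

```text
time: 46.2
eef_pos: [457.9, -281.6, 232.3]
orientation: [0.758, 0.652, -0.0, -0.002]
ft_force: [-0.9, 0.1, -0.4]
gripper_width: 88.2
grip_force: 0.0
```

```bash
python3 l.py; python3 -c "
from h import *
nav((455.6,-283.4,165,-9))
c=snap('top','top3')"
```

```text
top
  cap [140. 230.] 308 127.8 [519.8 301.9] [39.2 37.3] 82.0
scene
   [430. 256.] 228 37.9 [515.6 196.9] [72.2 38.6] 80.5
   [477. 259.] 115 38.0 [546.8 300.9] [42.7 26.6] 80.5
   [438. 278.] 308 38.3 [594.6 187.4] [73.2 45.7] 80.5
   [335. 322.] 358 33.9 [691.4 -67.5] [77.5 40.5] -8.1
  cap [481. 223.] 202 128.4 [529.9 301.6] [48.  39.8] -9.4
t 46.3 p [ 458.5 -281.1  233.4] ty -8.6 w 88.4 gf 0.0 F [ 0.3 -0.3 -0.4] j [-0.6   0.01  1.9   0.    1.23 -0.45]
 rot 1 x [-0.0023 -0.0014  0.0075]   shift 2 x [-0.0013 -0.0012  0.0342]  total [-0.0027 -0.0025  0.0684]
```

View pics/top3.png

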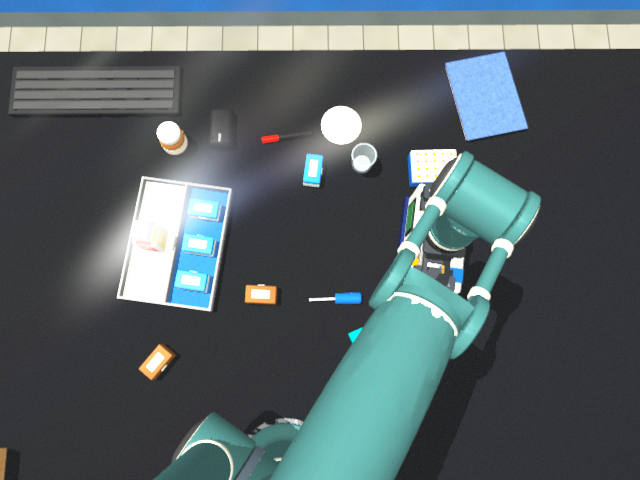

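The view shows three cases in the blue bay at (205,209), (198,245) and (191,281), the bottle at (150,235) in the white bay, and the spare at (312,170). I'll shut the shutter.

Request:
apply_moves:
  increments:
    - {"grip": 1,"xyz": [-0.003,-0.002,0.02],"rot": [0,0,0.007]}
    - {"grip": 1,"xyz": [0,0,0.025],"rot": [0,0,0]}
    - {"grip": 1,"xyz": [0,0,0.023],"rot": [0,0,0]}
    - {"grip": 1,"xyz": [0,0,0],"rot": [0,0,0]}
    - {"grip": 0,"xyz": [0,0,0],"rot": [0,0,0]}
    - {"grip": 0,"xyz": [0,0,0],"rot": [0,0,0]}
    - {"grip": 0,"xyz": [0,0,0],"rot": [0,0,0]}
    - {"grip": 0,"xyz": [0,0,0],"rot": [0,0,0]}
    - {"grip": 0,"xyz": [0,0,0],"rot": [0,0,0]}
    - {"grip": 0,"xyz": [0,0,0],"rot": [0,0,0]}
    - {"grip": 0,"xyz": [0,0,0],"rot": [0,0,0]}
    - {"grip": 0,"xyz": [0,0,0],"rot": [0,0,0]}
    - {"grip": 0,"xyz": [0,0,0],"rot": [0,0,0]}
    - {"grip": 0,"xyz": [0,0,0],"rot": [0,0,0]}
    - {"grip": 0,"xyz": [0,0,0],"rot": [0,0,0]}
    - {"grip": 0,"xyz": [0,0,0],"rot": [0,0,0]}
    - {"grip": 0,"xyz": [0,0,0],"rot": [0,0,0]}
    - {"grip": 0,"xyz": [0,0,0],"rot": [0,0,0]}

```text
time: 47.85
eef_pos: [457.0, -285.4, 166.6]
orientation: [0.761, 0.649, 0.0, 0.0]
ft_force: [2.3, -1.4, -2.0]
gripper_width: 16.1
grip_force: 10.0
```

Request:
apply_moves:
  increments:
    - {"grip": 0,"xyz": [0,0.01,0],"rot": [0,0,0]}
    - {"grip": 0,"xyz": [0,0.01,0],"rot": [0,0,0]}
    - {"grip": 0,"xyz": [0,0.01,0],"rot": [0,0,0]}
    - {"grip": 0,"xyz": [0,0.01,0],"rot": [0,0,0]}
    - {"grip": 0,"xyz": [0,0.01,0],"rot": [0,0,0]}
    - {"grip": 0,"xyz": [0,0.01,0],"rot": [0,0,0]}
    - {"grip": 0,"xyz": [0,0.01,0],"rot": [0,0,0]}
    - {"grip": 0,"xyz": [0,0.01,0],"rot": [0,0,0]}
    - {"grip": 0,"xyz": [0,0.007,0],"rot": [0,0,0]}
    - {"grip": 0,"xyz": [0,0,0],"rot": [0,0,0]}
    - {"grip": 0,"xyz": [0,0,0],"rot": [0,0,0]}
    - {"grip": 0,"xyz": [0,0,0],"rot": [0,0,0]}

```text
time: 48.85
eef_pos: [543.0, -299.4, 166.7]
orientation: [0.761, 0.649, 0.0, 0.001]
ft_force: [1.0, -3.9, -1.5]
gripper_width: 15.9
grip_force: 10.0
```

Request:
apply_moves:
  increments:
    - {"grip": 0,"xyz": [0,0.003,0],"rot": [0,0,0]}
    - {"grip": 0,"xyz": [0,0.003,0],"rot": [0,0,0]}
    - {"grip": 0,"xyz": [0,0,0],"rot": [0,0,0]}
    - {"grip": 0,"xyz": [0,0,0],"rot": [0,0,0]}
    - {"grip": 0,"xyz": [0,0,0],"rot": [0,0,0]}
    - {"grip": 0,"xyz": [0,0,0],"rot": [0,0,0]}

```text
time: 49.35
eef_pos: [545.9, -299.8, 166.6]
orientation: [0.761, 0.649, -0.002, -0.002]
ft_force: [-7.0, -3.3, 2.3]
gripper_width: 15.6
grip_force: 10.0
```

Request:
apply_moves:
  increments:
    - {"grip": 0.6,"xyz": [0,0,0],"rot": [0,0,0]}
    - {"grip": 0.6,"xyz": [0,0,0],"rot": [0,0,0]}
    - {"grip": 0.6,"xyz": [0,0,0],"rot": [0,0,0]}
    - {"grip": 0.6,"xyz": [0,0,0],"rot": [0,0,0]}
    - {"grip": 0.6,"xyz": [0,0,0],"rot": [0,0,0]}
    - {"grip": 0.6,"xyz": [0,0,-0.03],"rot": [0,0,0]}
    - {"grip": 0.6,"xyz": [0,0,-0.03],"rot": [0,0,0]}
    - {"grip": 0.6,"xyz": [0,0,-0.02],"rot": [0,0,0]}
    - {"grip": 0.6,"xyz": [0.03,-0.01,0],"rot": [0,0,0]}
    - {"grip": 0.6,"xyz": [0.03,-0.01,0],"rot": [0,0,0]}
    - {"grip": 0.6,"xyz": [0.03,-0.01,0],"rot": [0,0,0]}
    - {"grip": 0.6,"xyz": [0.03,-0.01,0],"rot": [0,0,0]}
    - {"grip": 0.6,"xyz": [0.03,-0.01,0],"rot": [0,0,0]}
    - {"grip": 0.6,"xyz": [0.03,-0.01,0],"rot": [0,0,0]}
    - {"grip": 0.6,"xyz": [0.03,-0.01,0],"rot": [0,0,0]}
    - {"grip": 0.6,"xyz": [0.03,-0.01,0],"rot": [0,0,0]}
    - {"grip": 0.6,"xyz": [0,0,0],"rot": [0,0,0]}
    - {"grip": 0.6,"xyz": [0,0,0],"rot": [0,0,0]}
    - {"grip": 0.6,"xyz": [0,0,0],"rot": [0,0,0]}

```text
time: 50.93
eef_pos: [507.5, -50.5, 246.9]
orientation: [0.76, 0.65, 0.0, 0.0]
ft_force: [0.4, -0.6, 0.2]
gripper_width: 53.1
grip_force: 0.0
```

```bash
python3 l.py; python3 - <<'E'
from h import *
nav()
c=snap('top','top4')
for b in blobs(c,(3,150,100),(20,255,255),180,200,roi=(380,170,490,310),amin=10): print(b)
a=snap('scene')['pixels'][150:360,140:300,::-1]
cv2.imwrite('pics/end.png',np.hstack([cv2.resize(c['pixels'][110:330,90:480,::-1],(500,282)),cv2.resize(a,(215,282))]))
E
```

```text
top
   [213. 212.] 53 37.9 [587.5 175.2] [45.8 38.6] 81.2
   [205. 249.] 63 37.8 [489.9 186.8] [70.1 32.7] -66.6
   [200. 286.] 61 36.3 [407.6 190.9] [56.7 30. ] -56.0
  cap [140. 230.] 307 128.1 [519.6 302.1] [38.8 37.6] 81.6
scene
   [430. 256.] 228 37.3 [514.8 197.2] [72.3 38.6] 80.5
   [477. 259.] 115 37.9 [546.6 301. ] [42.8 26.6] 80.5
   [438. 278.] 308 38.1 [594.4 187.7] [72.7 45.7] 80.5
   [335. 322.] 353 34.0 [691.4 -67.5] [77.4 40.5] -8.1
  cap [481. 223.] 207 128.1 [529.4 301.7] [48. 40.] -9.4
t 51.0 p [507.5 -51.3 246.8] ty -9.1 w 53.0 gf 0.0 F [ 1.  -0.6  0.2] j [-0.15 -0.06  1.94 -0.    1.26  0.01]
(array([426., 211.]), np.int32(71), np.float64(188.1), array([ 543.2, -298.6]), array([37. , 17.6]), 81.7)
```

View pics/end.png

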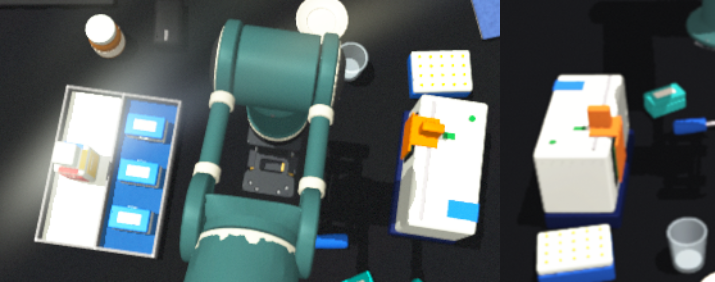

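The picture shows the bottle and three cases in the tray and the shutter grip at (430,130), over the window. The grip travelled about 89–90 mm and met its stop with 7 N. I'll hand the job in.

```bash
python3 -c "
from h import *
print(ctrl.finish_job())"
```

```text
the job is handed in; nothing more can be done
None
```

The job is handed in, with no verdict returned: the white-capped bottle was shown red, yellow and blue and stands in the white bay, three cases lie in the blue bay, the spare is still on the bench, and the shutter is shut; there was no navy bottle.

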